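# Press a marker barrel into the V-block for marking out

## Task

First swing the V-block's hold-down lever fully open, out of the way; then take the longer, slimmer of the two aluminium barrels off its wooden rest and lay it, either way round, in the V groove, centred over the two saddles. Once it has settled, finish while holding it there, the fingers still pressing it down into the V with about 10 newtons (from its top, or gripping it; never slammed or forced hard) so that it bears firmly on both faces alike, ready for me to mark a line along it. Leave everything else on the table where it is.

Things in the scene. Friction and masses are not known exactly. Their poses are not given: they have to be found in the camera images.
- vblock: Steel V-block fixed to the table: base plate 195 x 84 x 10 mm, from 75 mm on the -x side to 120 mm on the +x side of the origin, with two V saddles. Origin on the table, below the middle between the saddles; x runs along the groove towards the lever's hinge post (22 mm diameter, 100 mm from the origin), z up.
- vblock_seat (a point): Fixed point on the V-block, 43 mm above its origin: where the middle of the long barrel's axis lies when seated (the barrel's top is then 58 mm above the table). Axes as the V-block's. The saddles are 30 mm long along x, centred 46 mm to either side; in the 62 mm gap between them fingers can go down (only the 10 mm base plate is there).
- face_left: The 45 degree V faces on the +y side of the groove (both saddles), fixed to the V-block. Origin on the bottom line of the V, midway between the saddles, 22 mm above the table; axes as the V-block's. Upper rims 43 mm above the table and 21 mm out in y; each saddle is about 68 mm wide over all.
- face_right: The same on the -y side: mirror image of face_left about y = 0, same origin and axes. Left and right faces make a 90 degree V.
- lever (a joint): Angle (rad) of the flat hold-down lever about its upright hinge. 0: shut, above the groove, pointing along the block's -x. It grows as the lever swings level, clockwise seen from above, to 1.5: open at its stop, pointing along the block's +y. Starts at 0 to 0.25. Stiff (0.06 N m), no spring, stays put. Lever 16 mm wide, underside 66 and top 74 mm above the table.
- lever_knob (a point): Point on the axis of the lever's upright round knob (14 mm diameter, from 74 to 114 mm above the table), 96 mm above the table; it stands at the lever's free end, 100 mm from the hinge axis.
- lever_hinge (a point): Point on the upright hinge axis of the lever, 96 mm above the table; the hub there is 26 mm across and its top is 78 mm above the table.
- barrel: The long slim aluminium barrel, 0.11 to 0.21 kg: cylinder 30 mm diameter x 130 mm, with a collar 18 mm diameter x 12 mm on its +x end. Origin on its axis, at the middle of the 130 mm; x along it. Starts lying level on a wooden rest, axis 35 mm above the table. The rest's supports (64 mm wide, 27 mm tall) begin 36 mm either side of the middle; between them only a strip 6 mm thick.
- barrel_end_a (a point): Point on the barrel's axis, 60 mm from its middle towards the collar.
- barrel_end_b (a point): Point on the barrel's axis, 60 mm from its middle away from the collar.
- short_barrel: bystander: a shorter and fatter aluminium barrel, 42 diameter x 84 mm, lying on a wooden rest of its own; origin at its middle on its axis. Not the one wanted.
- tape: bystander: roll of masking tape lying flat, 100 mm across, 24 mm tall; origin at the centre of its underside.
- bottle_a: bystander: upright paint bottle, 38 mm diameter, 85 mm tall; origin at the centre of its underside.
- bottle_b: bystander: upright paint bottle, same size; origin at the centre of its underside.
- bottle_c: bystander: upright paint bottle, same size; origin at the centre of its underside.
- pot: bystander: low paint jar with a lid, 42 mm diameter, 36 mm tall; origin at the centre of its underside.
- brush: bystander: paint brush lying on the table, about 180 mm long; origin under its middle.
Things that resemble listed ones, but are neither listed nor needed, are in the scene too. Leave any green or turquoise look-alike of the vblock alone.

How it is judged:
By the outcome, as a careful person would: the job done as asked, in the order asked, and still so for the second after the job is handed in, while the arm keeps its last pose, push and grip.
It also fails if it takes over 64 s, if anything falls off the work surface, if the arm or the gripper's body presses on something with over 40 N, if the wrist force passes 120 N, or if a joint passes its speed limit or range.

## Robot

A 6-joint arm with a two-finger parallel gripper is mounted at the origin on the work surface. World frame = base frame: x ahead of the robot, y to its left, z up, the work surface at z = 0. Lengths are in m, angles in rad, forces in N, time in s.
With the tool pointing down it reaches from about 0.35 to 0.775 m from the base axis. Payload 5.5 kg.
Tool frame: the origin (TCP) lies at the very end of the fingers, on their centre line; the grasp point (between the pads) lies 19 mm behind it; z points along the fingers, y is the direction in which the jaws open and shut (so a half turn about z gives the same grasp; the last joint's range is limited). The gripper opens to 85 mm and grips with 20 to 120 N. Pads are 22 mm wide; open, the fingers measure 114 mm over their backs; the gripper's body (76 mm by 85 mm) begins 54 mm behind the grasp point. The pads swing forward as they close: fully open they stand 13 mm farther back than shut.
Start: joints at [1.047, 0.313, 0.046, 1.304, 0, 1.431], TCP at [0.215, 0.533, 0.192] pointing down, gripper open.
Joint ranges: [-2.76, 2.76], [-0.86, 1.69], [-1.03, 1.26], [-2.2, 2.34], [-1.47, 1.5], [-3.14, 3.14]. Speed limits (rad/s): [2.57, 2.57, 3.14, 3.14, 3.14, 3.14].

## Interface

Orientations are given as a unit quaternion [w, x, y, z].
In Python, from station import robot, viewer gives the robot as it stands. The module is installed in compiled form; this text tells all that it offers.
- The arm moves only by the shell command python3 -m pendant 'ROWS'. ROWS is JSON, a list of rows, each an object with "translation": the shift along the world's x, y, z in m, a list of three; "rotation": the turn, a rotation vector about the world's x, y, z in degrees, a list of three; "claw": the closure, from 0 (fully open) to 1 (shut). A call has 1 to 12 rows; each row is the pose to reach, as a shift and turn from the pose commanded when the call began; what a row does not reach only later rows make up. A row lasts 1/12 s, in which the tool goes at most 41.7 mm and 7.16 degrees, less where a joint would pass 70% of its speed; a pose out of reach is approached as far as the arm can. A call with a gripper value outside its range is refused whole. The fingers move at their own pace and stop on an object; the grip force is fixed at half the most. Time passes only in rows, so rows that repeat a pose let the fingers close. It gives the time, the measured TCP pose, the force and the opening at its end, in the units of the state.
- robot.get_obs(): the state, without advancing time (a new reading comes with each control period).
- viewer.read_camera(name): name is "scene" or "top"; returns (picture, depth): 384x512x3 uint8, blue, green, red; 384x512 float32, m along the optical axis (not along the pixel's ray), 0 where there is no reading.
- viewer.camera_params(name): a dict with "fx", "fy", "cx", "cy" (pixels), "pose" (4x4, takes a point from camera to world coordinates). Camera axes: x right, y down, z forward; pixel columns grow to the right and rows downward; lengths in m; the calibration is good to about 2 mm. A picture is of the moment at which its call begins. camera_params takes no time and is no camera call.
- robot.sign_off(): hands the job in, once; it reports no verdict.
Trained networks look in the newest picture that a camera, given by its name, has taken for a name from the list of things; names that differ only in an ending like _2 or _b are one class to them, and where a whole thing is asked for, a point or a joint stands for the part that bears it (a point fixed in the world has none). Each returns a list of dicts, best first, with "confidence" (0 to 1); they miss things now and then, are a little off and sometimes report something else, mostly with a low value. They report only what shows in the picture. A call takes as long as a camera call. They do not tell look-alikes from the thing itself.
- viewer.boxes_of(camera, query): "location" ([x, y, z] in m, in world coordinates, good to about 4 mm: the middle of the surface that is visible of it).
- viewer.outline_of(camera, query): "mask" (384x512 bool, what is visible of it).
The state is a dict: "clock": time; "q": joint angles; "dq": joint speeds; "tau": joint torques, N m; "ee_pos": TCP position; "tcp_rot": TCP orientation; "wrist_force": force on the tool from outside, world axes, zero at the start; "moment": the same for the moment, N m; "gripper_width": finger opening in m.
Only numpy, scipy, OpenCV 4.12 (cv2) and the standard library are available. Lean on these libraries where they do the work, as an engineer would, in place of code of your own. Each camera call takes 0.05 s, during which the arm holds its last target.

## Working session

There is one attempt and no reset: what is moved stays moved. The work goes in short steps, Python scripts to look and compute and a shell command to move; the robot and the scene stay as the last step left them, time stands still between calls to the robot, and variables do not carry over. Pictures are saved under pics/ and viewed, and the job is handed in when it is done.

```bash
mkdir -p pics; python3 - <<'E'
from station import robot, viewer
import cv2, numpy as np
o=robot.get_obs(); print({k:np.round(v,3) for k,v in o.items()})
for n in("scene","top"):
    im,d=viewer.read_camera(n); cv2.imwrite(f"pics/{n}0.png",im); np.save(f"{n}0d.npy",d)
    p=viewer.camera_params(n); print(n,{k:np.round(v,3) for k,v in p.items()})
E
```

```text
{'clock': np.float64(0.0), 'q': array([1.047, 0.314, 0.045, 1.304, 0.   , 1.431]), 'dq': array([-0.001,  0.   ,  0.001, -0.   ,  0.001,  0.   ]), 'tau': array([ 4.0000e-03, -4.8062e+01,  2.9854e+01,  1.9000e-02,  0.0000e+00,
        0.0000e+00]), 'ee_pos': array([0.215, 0.533, 0.191]), 'tcp_rot': array([-0.   ,  0.191,  0.982, -0.001]), 'wrist_force': array([ 0.183, -1.158, -0.64 ]), 'moment': array([-0.041,  0.04 , -0.004]), 'gripper_width': np.float64(0.086)}
scene {'fx': np.float64(406.368), 'fy': np.float64(406.368), 'cx': np.float64(257.329), 'cy': np.float64(195.421), 'pose': array([[-0.852,  0.283, -0.441,  1.026],
       [ 0.524,  0.441, -0.729,  0.707],
       [-0.011, -0.852, -0.524,  0.625],
       [ 0.   ,  0.   ,  0.   ,  1.   ]])}
top {'fx': np.float64(359.085), 'fy': np.float64(359.085), 'cx': np.float64(256.413), 'cy': np.float64(191.145), 'pose': array([[ 0.015, -0.974,  0.225,  0.377],
       [-1.   , -0.014,  0.007, -0.025],
       [-0.003, -0.225, -0.974,  0.979],
       [ 0.   ,  0.   ,  0.   ,  1.   ]])}
```

View pics/scene0.png

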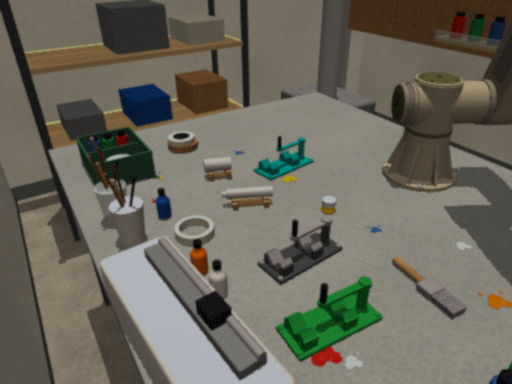

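View pics/top0.png

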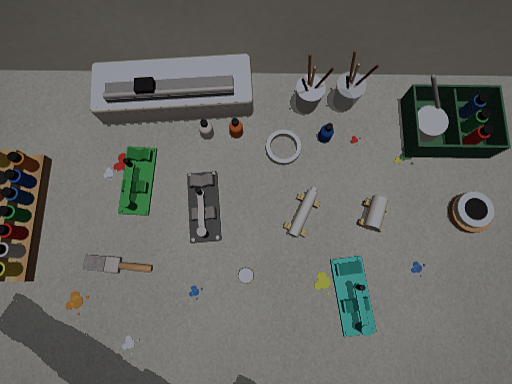

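The top picture shows the grey V-block at about (204,207), with the green look-alike at (138,181) and the turquoise one at (353,296). The long barrel is at (302,211) and the short fat one at (375,212). I'll enlarge these to confirm them and measure.

```bash
cat > h.py <<'E'
from station import robot, viewer
import cv2, numpy as np
def cloud(n,d):
    p=viewer.camera_params(n); v,u=np.mgrid[:384,:512]
    c=np.stack([(u-p['cx'])/p['fx']*d,(v-p['cy'])/p['fy']*d,d],-1)
    T=np.array(p['pose']); return c@T[:3,:3].T+T[:3,3]
def proj(n,P):
    p=viewer.camera_params(n);T=np.array(p['pose']); c=(np.atleast_2d(P)-T[:3,3])@T[:3,:3]
    return np.stack([c[:,0]/c[:,2]*p['fx']+p['cx'],c[:,1]/c[:,2]*p['fy']+p['cy']],-1)
E
python3 - <<'E'
from h import *
im=cv2.imread("pics/top0.png"); a=cv2.resize(im[165:250,175:400],None,fx=3.5,fy=3.5,interpolation=cv2.INTER_CUBIC)
s=cv2.imread("pics/scene0.png"); b=cv2.resize(s[150:285,195:355],None,fx=3,fy=3,interpolation=cv2.INTER_CUBIC)
cv2.imwrite("pics/cropa.png",a);cv2.imwrite("pics/cropb.png",b)
for n in("scene","top"):
    viewer.read_camera(n)
    for q in("vblock","lever","lever_knob","lever_hinge","barrel","barrel_end_a","barrel_end_b","short_barrel"):
        for r in viewer.boxes_of(n,q)[:4]: print(n,q,round(r['confidence'],2),np.round(r['location'],3),proj(n,r['location'])[0].round())
E
```

```text
scene vblock 0.95 [0.565 0.131 0.018] [299. 253.]
scene vblock 0.74 [ 0.322 -0.26   0.023] [288. 161.]
scene vblock 0.65 [0.639 0.324 0.012] [329. 324.]
scene lever 0.74 [0.546 0.127 0.075] [306. 229.]
scene lever 0.73 [ 0.316 -0.263  0.073] [289. 146.]
scene lever 0.71 [0.612 0.322 0.076] [342. 294.]
scene lever_knob 0.71 [0.615 0.326 0.075] [342. 296.]
scene lever_knob 0.68 [0.545 0.128 0.072] [306. 230.]
scene lever_knob 0.59 [ 0.321 -0.268  0.072] [287. 147.]
scene lever_hinge 0.68 [0.542 0.129 0.077] [308. 229.]
scene lever_hinge 0.62 [0.609 0.322 0.074] [343. 294.]
scene lever_hinge 0.52 [ 0.315 -0.274  0.076] [287. 144.]
scene barrel 0.81 [ 0.544 -0.134  0.041] [249. 192.]
scene barrel 0.57 [ 0.734 -0.087  0.018] [194. 229.]
scene barrel_end_a 0.87 [ 0.546 -0.136  0.042] [248. 192.]
scene barrel_end_a 0.73 [0.564 0.134 0.015] [300. 254.]
scene barrel_end_b 0.87 [ 0.546 -0.136  0.042] [248. 192.]
scene barrel_end_b 0.73 [0.564 0.134 0.015] [300. 254.]
scene short_barrel 0.89 [ 0.55  -0.318  0.05 ] [217. 164.]
scene short_barrel 0.69 [ 0.77  -0.196  0.046] [163. 204.]
scene shor
[... 447 characters left out ...]
ever_knob 0.65 [0.523 0.124 0.072] [201. 215.]
top lever_knob 0.55 [0.599 0.32  0.076] [126. 185.]
top lever_knob 0.31 [0.394 0.366 0.016] [109. 265.]
top lever_hinge 0.73 [0.524 0.126 0.073] [199. 214.]
top lever_hinge 0.7 [ 0.294 -0.275  0.074] [362. 312.]
top lever_hinge 0.69 [0.605 0.317 0.074] [128. 182.]
top lever_hinge 0.35 [ 0.756 -0.203  0.052] [324. 134.]
top barrel 0.88 [ 0.535 -0.144  0.05 ] [304. 213.]
top barrel_end_a 0.86 [ 0.542 -0.141  0.05 ] [303. 210.]
top barrel_end_b 0.86 [ 0.542 -0.141  0.05 ] [303. 210.]
top short_barrel 0.88 [ 0.534 -0.331  0.059] [377. 214.]
top short_barrel 0.67 [ 0.731 -0.092  0.02 ] [283. 146.]
top short_barrel 0.49 [0.549 0.124 0.011] [204. 209.]
```

View pics/cropa.png

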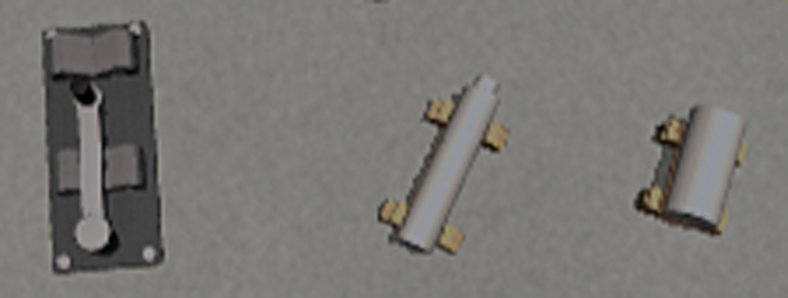

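View pics/cropb.png

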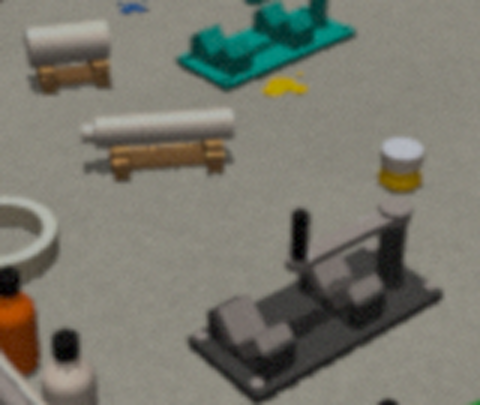

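The grey block at top (204,207) is the wanted one, since the other two are green and turquoise. The barrel at (302,211) is the longer, slimmer one and has a collar, at (314,190). The one at (375,212) is short and fat with no collar. Now for precise poses.

```bash
cat > meas.py <<'E'
from h import *
def barrel_fit(n,d,m):
    P=cloud(n,d)[m]; P=P[(d[m]>0)&(P[:,2]>0.030)]
    return P
for n in("top","scene"):
    im,d=viewer.read_camera(n); C=cloud(n,d)
    # plate by height
    x,y,z=C[...,0],C[...,1],C[...,2]
    reg=(abs(x-.55)<.14)&(abs(y-.12)<.09)
    print(n,'table z',np.median(z[(abs(x-.5)<.05)&(abs(y-0.02)<.02)]).round(4), 'std',z[(abs(x-.5)<.05)&(abs(y-0.02)<.02)].std().round(4))
    for r in viewer.outline_of(n,"vblock")[:4]:
        m=r['mask']; 
        if abs(np.median(x[m])-.55)>.05 or abs(np.median(y[m])-.12)>.05: continue
        p=viewer.camera_params(n);T=np.array(p['pose'])
        # mask hull -> rays at plate z=.010 where cloud says plate
        pm=m&(z>.004)&(z<.016)
        rect=cv2.minAreaRect(C[pm][:,:2].astype(np.float32)*1000)
        print(n,'plate rect',rect, 'z',np.median(z[pm]).round(4))
        print(cv2.boxPoints(rect).round(1).tolist())
    # saddles
    sm=reg&(z>.030)&(z<.048)
    print('saddle pts',sm.sum())
    lm=reg&(z>.066)&(z<.085)
    print('lever pts',lm.sum(),C[lm].mean(0).round(4)); r=cv2.minAreaRect(C[lm][:,:2].astype(np.float32)*1000); print('lever rect',r)
    km=reg&(z>.088); print('knob',km.sum(), C[km].mean(0).round(4) if km.any() else '', C[km].max(0).round(4) if km.any() else '')
    for r in viewer.outline_of(n,"barrel")[:3]:
        m=r['mask'];P=C[m];P=P[P[:,2]>.028]
        if len(P)<50: continue
        mu=P[:,:2].mean(0)
        if abs(mu-[.54,-.14]).max()>.05: continue
        rect=cv2.minAreaRect(P[:,:2].astype(np.float32)*1000)
        l=cv2.fitLine(P[:,:2].astype(np.float32),cv2.DIST_HUBER,0,.001,.001).ravel()
        print(n,'barrel',round(r['confidence'],2),len(P),mu.round(4),rect,'ztop',np.percentile(P[:,2],95).round(4),'ang',np.degrees(np.arctan2(l[1],l[0])).round(2),l.round(4))
        print(cv2.boxPoints(rect).round(1).tolist())
E
python3 meas.py
```

```text
top table z -0.0014 std 0.0017
top plate rect ((557.027099609375, 127.47749328613281), (194.87489318847656, 84.32688903808594), 5.751893520355225) z 0.0087
[[455.8999938964844, 159.6999969482422], [464.29998779296875, 75.80000305175781], [658.2000122070312, 95.30000305175781], [649.7000122070312, 179.1999969482422]]
saddle pts 389
lever pts 312 [0.52   0.1224 0.0738]
lever rect ((526.7551879882812, 125.41485595703125), (119.1783447265625, 25.23398780822754), 7.31060791015625)
knob 38 [0.5784 0.1273 0.1076] [0.5862 0.1344 0.1149]
top barrel 0.93 551 [ 0.537  -0.1413] ((485.02783203125, -111.1688461303711), (39.29561996459961, 273.70574951171875), 59.40403747558594) ztop 0.0496 ang -25.96 [ 0.8991 -0.4377  0.537  -0.1413]
[[357.20001220703125, -58.400001525878906], [592.7999877929688, -197.6999969482422], [612.7999877929688, -163.89999389648438], [377.20001220703125, -24.600000381469727]]
scene table z -0.0003 std 0.0011
scene plate rect ((559.7801513671875, 129.13739013671875), (195.16737365722656, 86.41091918945312), 5.810877323150635) z 0.0098
[[458.29998779296875, 162.1999969482422], [467.1000061035156, 76.30000305175781], [661.2000122070312, 96.0], [652.5, 182.0]]
saddle pts 475
lever pts 339 [0.5311 0.1278 0.0739]
lever rect ((529.4583740234375, 125.1199722290039), (124.16093444824219, 24.399137496948242), 5.502587795257568)
knob 75 [0.5837 0.1328 0.1037] [0.588  0.1373 0.1155]
scene barrel 0.95 484 [ 0.5499 -0.1299] ((809.6452026367188, 256.39208984375), (989.372314453125, 139.36062622070312), 56.363441467285156) ztop 0.0504 ang -25.83 [ 0.9001 -0.4357  0.5488 -0.1339]
[[477.6000061035156, -116.9000015258789], [593.5999755859375, -194.10000610351562], [1141.699951171875, 629.7000122070312], [1025.5999755859375, 706.7999877929688]]
```

```bash
python3 - <<'E'
from h import *
from scipy.optimize import least_squares
for n in("top","scene"):
    im,d=viewer.read_camera(n); C=cloud(n,d).reshape(-1,3)
    P=C[(abs(C[:,2]-.043)<.012)]
    a=np.radians(-26);u=np.array([np.cos(a),np.sin(a)]);c=np.array([.538,-.140])
    q=P[:,:2]-c; s=q@u;t=q@[-u[1],u[0]]
    P=P[(abs(s)<.09)&(abs(t)<.022)&(P[:,2]>.036)]
    def f(p,r=0.015):
        u=np.array([np.cos(p[2]),np.sin(p[2])]);t=(P[:,:2]-p[:2])@[-u[1],u[0]]
        return np.hypot(t,P[:,2]-p[3])-.015
    g=lambda p: np.r_[f(p),((p[:2]-c)@u)]
    R=least_squares(g,[*c,a,.035],loss='soft_l1',f_scale=.001)
    p=R.x; u=np.array([np.cos(p[2]),np.sin(p[2])]); s=(P[:,:2]-p[:2])@u
    top=P[:,2]>.044
    good=abs(f(p))<.003
    print(n,p.round(4),np.degrees(p[2]).round(2),'s range(body)',np.sort(s[top&good])[[0,3,-4,-1]].round(4),'all',np.sort(s[good])[[0,3,-4,-1]].round(4))
    smid=(np.sort(s[top&good])[2]+np.sort(s[top&good])[-3])/2; print('mid',(p[:2]+smid*u).round(4))
    # V saddles: block frame
    B=C.copy(); yb=np.radians(185.8); ub=np.array([np.cos(yb),np.sin(yb)]); o=np.array([.5808,.1306])
    X=(B[:,:2]-o)@ub; Y=(B[:,:2]-o)@[-ub[1],ub[0]]; Z=B[:,2]
    for x0 in(-46,46):
        m=(abs(X-x0/1000)<.010)&(Z>.026)&(Z<.041)&(abs(Y)<.024)
        for sg in(1,-1):
            mm=m&(Y*sg>.003)
            if mm.sum()>5: print('  saddle',x0,sg,mm.sum(),'offset y-(z-22):',np.median(Y[mm]-sg*(Z[mm]-.022)).round(4))
        e=(Z>.030)&(Z<.050)&(abs(Y)<.034)&(abs(X-x0/1000)<.03)
        print('  xrange',x0,np.percentile(X[e],[2,98]).round(4),e.sum())
E
```

```text
top [ 0.537  -0.1421 -0.4275  0.033 ] -24.49 s range(body) [-0.0647 -0.0642  0.0638  0.0654] all [-0.0647 -0.0644  0.0638  0.0654]
mid [ 0.5368 -0.142 ]
  saddle -46 1 38 offset y-(z-22): 0.0019
  saddle -46 -1 50 offset y-(z-22): -0.0019
  xrange -46 [-0.0586 -0.0295] 184
  saddle 46 1 40 offset y-(z-22): 0.0019
  saddle 46 -1 28 offset y-(z-22): -0.0018
  xrange 46 [0.0333 0.0624] 182
scene [ 0.5377 -0.1407 -0.4442  0.0342] -25.45 s range(body) [-0.0637 -0.0623  0.0631  0.0656] all [-0.0637 -0.0623  0.0652  0.0717]
mid [ 0.5388 -0.1412]
  saddle -46 1 74 offset y-(z-22): 0.0007
  saddle -46 -1 15 offset y-(z-22): -0.0043
  xrange -46 [-0.0615 -0.0317] 243
  saddle 46 1 55 offset y-(z-22): 0.0006
  saddle 46 -1 11 offset y-(z-22): -0.0042
  xrange 46 [0.0303 0.0604] 179
```

Both cameras agree on the displacement from barrel to seat, about (+42, +273) mm with a +30.8° turn.

| Item | Position (m) | Direction |
|---|---|---|
| Block origin | (0.580, 0.131) | +x at 185.8° |
| Lever hinge | (0.481, 0.121) | – |
| Lever knob | (0.580, 0.130), so the lever is nearly shut | opens towards world −y |
| Barrel middle | (0.538, −0.1415) | collar at −25° |

First I move above the knob with the jaws tangential to the lever's arc.

```bash
python3 -m pendant '[{"translation":[0.09,-0.1,0.02],"rotation":[0,0,7],"claw":0.0},{"translation":[0.18,-0.2,0.02],"rotation":[0,0,14],"claw":0.0},{"translation":[0.27,-0.3,0.02],"rotation":[0,0,21],"claw":0.2},{"translation":[0.365,-0.403,0.02],"rotation":[0,0,28],"claw":0.4},{"translation":[0.365,-0.403,0.02],"rotation":[0,0,28],"claw":0.4},{"translation":[0.365,-0.403,0.02],"rotation":[0,0,28],"claw":0.4},{"translation":[0.365,-0.403,0.02],"rotation":[0,0,28],"claw":0.4},{"translation":[0.365,-0.403,0.02],"rotation":[0,0,28],"claw":0.4},{"translation":[0.365,-0.403,0.02],"rotation":[0,0,28],"claw":0.4},{"translation":[0.365,-0.403,0.02],"rotation":[0,0,28],"claw":0.4},{"translation":[0.365,-0.403,0.02],"rotation":[0,0,28],"claw":0.4},{"translation":[0.365,-0.403,0.02],"rotation":[0,0,28],"claw":0.4}]'
```

```text
clock: 2.4
ee_pos: [0.5426, 0.1713, 0.2105]
tcp_rot: [0.0, -0.052, 0.999, 0.0]
wrist_force: [0.1, 0.7, -0.7]
gripper_width: 0.0513
```

```bash
python3 -m pendant '[{"translation":[0.0185,-0.0205,0.0],"rotation":[0,0,0],"claw":0.4},{"translation":[0.037,-0.041,0.0],"rotation":[0,0,0],"claw":0.4},{"translation":[0.037,-0.041,0.0],"rotation":[0,0,0],"claw":0.4}]'; python3 - <<'E'
from h import *
o=robot.get_obs(); print(o['ee_pos'].round(4),o['q'].round(3),o['gripper_width'])
im,d=viewer.read_camera("scene"); cv2.imwrite("pics/s1.png",cv2.resize(im[120:320,180:400],None,fx=2.7,fy=2.7,interpolation=cv2.INTER_CUBIC))
E
```

```text
clock: 2.65
ee_pos: [0.5819, 0.128, 0.2095]
tcp_rot: [0.001, -0.05, 0.999, -0.001]
wrist_force: [-0.0, -0.3, 0.6]
gripper_width: 0.0511
[0.5819 0.128  0.2095] [ 8.300e-02  3.500e-01  1.410e-01  1.361e+00 -1.000e-03 -1.700e-02] 0.051065871521348394
```

View pics/s1.png

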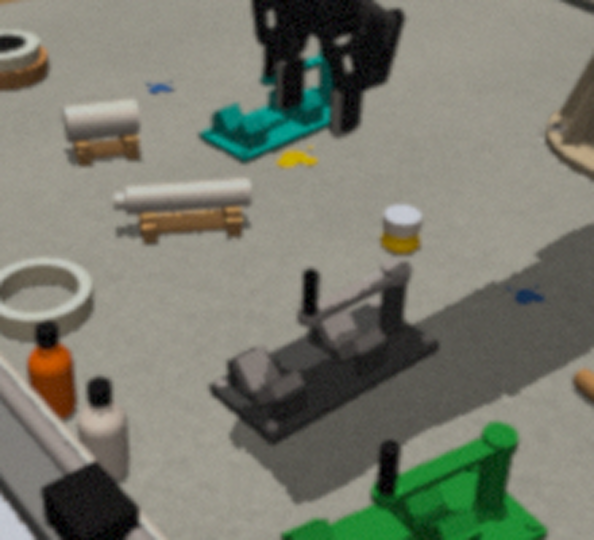

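The picture shows the gripper hovering over the knob (at 310,290 in the crop) with both fingers clear of everything. I descend so the jaws straddle the knob.

```bash
python3 -m pendant '[{"translation":[0,0.001,-0.035],"rotation":[0,0,0],"claw":0.4},{"translation":[0,0.001,-0.07],"rotation":[0,0,0],"claw":0.4},{"translation":[0,0.001,-0.1],"rotation":[0,0,0],"claw":0.4},{"translation":[0,0.001,-0.124],"rotation":[0,0,0],"claw":0.4},{"translation":[0,0.001,-0.124],"rotation":[0,0,0],"claw":0.4}]'; python3 - <<'E'
from h import *
o=robot.get_obs(); print(o['ee_pos'].round(4),o['tcp_rot'].round(3),o['gripper_width'])
im,d=viewer.read_camera("scene"); cv2.imwrite("pics/s2.png",cv2.resize(im[120:320,180:400],None,fx=2.7,fy=2.7,interpolation=cv2.INTER_CUBIC))
h=np.array([.4805,.1208]); k0=o['ee_pos'][:2]-h; r=np.hypot(*k0); a0=np.arctan2(k0[1],k0[0]);print(r,np.degrees(a0))
# arc plan: translation rel. to now, trailing contact adds
for i in range(1,15):
    a=a0-np.radians(7*i); v=h+.1*np.array([np.cos(a),np.sin(a)])-o['ee_pos'][:2]; print(7*i,v.round(3))
E
```

```text
clock: 3.12
ee_pos: [0.5735, 0.1337, 0.0809]
tcp_rot: [-0.005, -0.053, 0.999, 0.0]
wrist_force: [-0.8, 0.2, -0.6]
gripper_width: 0.0512
[0.5735 0.1337 0.0809] [-0.005 -0.053  0.999  0.   ] 0.05124865578337836
0.09386336162767428 7.915525852379302
7 [ 0.007 -0.011]
14 [ 0.006 -0.024]
21 [ 0.004 -0.036]
28 [ 0.001 -0.047]
35 [-0.004 -0.058]
42 [-0.01  -0.069]
49 [-0.018 -0.079]
56 [-0.026 -0.087]
63 [-0.036 -0.095]
70 [-0.046 -0.101]
77 [-0.057 -0.106]
84 [-0.069 -0.11 ]
91 [-0.081 -0.112]
98 [-0.093 -0.113]
```

View pics/s2.png

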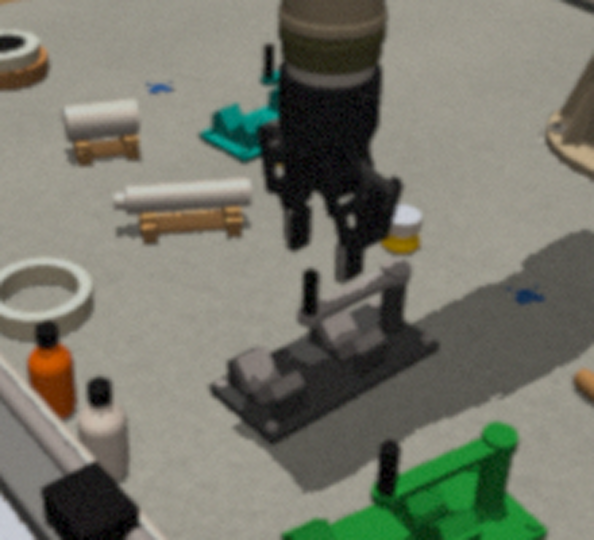

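```bash
python3 - <<'E'
from h import *
o=robot.get_obs(); print(o['clock'],o['ee_pos'].round(4),o['q'].round(3),o['dq'].round(3))
im,d=viewer.read_camera("scene"); o=robot.get_obs();print(o['clock'],o['ee_pos'].round(4),o['q'].round(3),o['dq'].round(3))
p=proj("scene",o['ee_pos'])[0];print(p,(p-[180,120])*2.7)
im2,d2=viewer.read_camera("top");p2=proj("top",o['ee_pos'])[0];print(p2)
cv2.circle(im,tuple(int(v) for v in p),3,(0,0,255),1)
cv2.circle(im2,tuple(int(v) for v in p2),3,(0,0,255),1)
a=cv2.resize(im[150:310,210:370],(480,480),interpolation=cv2.INTER_CUBIC);b=cv2.resize(im2[130:290,120:280],(480,480)[:2],interpolation=cv2.INTER_CUBIC)
cv2.imwrite("pics/s3.png",cv2.resize(np.hstack([a,b]),(800,400)))
C=cloud("scene",d);m=(abs(C[...,0]-.56)<.1)&(abs(C[...,1]-.12)<.1)&(C[...,2]>.08)&(C[...,2]<.2)
print(np.percentile(C[m],[1,50,99],axis=0).round(3))
E
```

```text
3.1667 [0.5752 0.1338 0.0838] [ 0.092  0.4   -0.098  1.079  0.    -0.014] [-0.002 -0.037  0.085  0.033 -0.001 -0.   ]
3.2167 [0.5772 0.1339 0.0861] [ 0.092  0.398 -0.094  1.08   0.    -0.014] [-0.004 -0.028  0.058  0.007 -0.001 -0.002]
[297.0069379 231.4767202] [315.91873233 300.98714454]
[196.71736235 192.66138778]
[[0.56  0.078 0.084]
 [0.582 0.136 0.174]
 [0.596 0.196 0.2  ]]
```

View pics/s3.png

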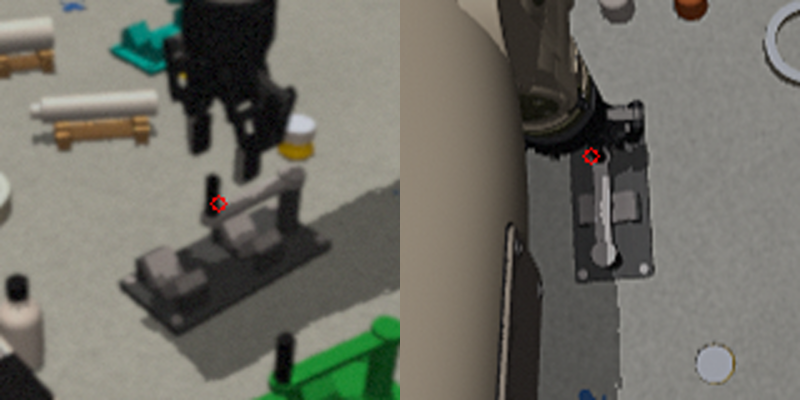

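```bash
python3 - <<'E'
from h import *
im,d=viewer.read_camera("scene");C=cloud("scene",d)
for (u,v) in((289,205),(289,208),(307,214),(307,218),(308,220),(295,222),(310,175),(310,165)): print(u,v,C[v,u].round(3))
im,d=viewer.read_camera("top");C=cloud("top",d)
for (u,v) in((212,178),(214,176),(206,176),(200,193),(200,190)): print('top',u,v,C[v,u].round(3))
o=robot.get_obs();print(o['clock'],o['ee_pos'].round(4),o['tcp_rot'].round(3),o['wrist_force'].round(2))
E
```

```text
289 205 [0.584 0.109 0.145]
289 208 [0.582 0.107 0.135]
307 214 [0.584 0.172 0.157]
307 218 [0.582 0.171 0.146]
308 220 [0.581 0.173 0.142]
295 222 [0.584 0.133 0.114]
310 175 [0.583 0.172 0.248]
310 165 [0.584 0.172 0.269]
top 212 178 [0.579 0.077 0.227]
top 214 176 [0.581 0.072 0.236]
top 206 176 [0.581 0.089 0.235]
top 200 193 [0.575 0.124 0.094]
top 200 190 [0.579 0.122 0.109]
3.3667 [0.58   0.1337 0.0887] [ 0.002 -0.053  0.999  0.   ] [0.53 0.77 0.69]
```

```bash
python3 - <<'E'
from h import *
im,d=viewer.read_camera("scene");C=cloud("scene",d)
a=cv2.resize(im[110:260,240:370],None,fx=4,fy=4,interpolation=cv2.INTER_NEAREST)
a=cv2.convertScaleAbs(a,alpha=2.2,beta=20)
o=robot.get_obs();e=o['ee_pos']
for z in np.arange(e[2],e[2]+.2,.019):
    p=proj("scene",[e[0],e[1],z])[0]; cv2.circle(a,tuple(int(v) for v in (p-[240,110])*4),3,(0,0,255),-1)
cv2.imwrite("pics/s4.png",a); print(e.round(4),o['clock'])
E
```

```text
[0.5801 0.1336 0.0886] 3.4167
```

View pics/s4.png

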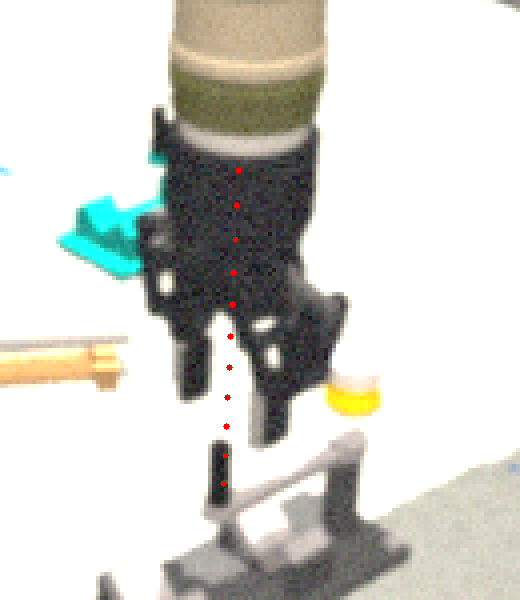

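The picture shows the fingertips at crop (195,395) and (270,440), clearly above the knob top at (220,445). The reported TCP (lowest red dot) projects about 35–40 mm below them. So the reported height disagrees with the camera, while the knob and table heights in the same picture are right. I'll rise a little, shut the jaws so the tip is the TCP, and compare in both cameras.

```bash
python3 -m pendant '[{"translation":[0,0,0.03],"rotation":[0,0,0],"claw":0.6},{"translation":[0,0,0.06],"rotation":[0,0,0],"claw":1.0},{"translation":[0,0,0.06],"rotation":[0,0,0],"claw":1.0},{"translation":[0,0,0.06],"rotation":[0,0,0],"claw":1.0},{"translation":[0,0,0.06],"rotation":[0,0,0],"claw":1.0},{"translation":[0,0,0.06],"rotation":[0,0,0],"claw":1.0}]'; python3 - <<'E'
from h import *
im,d=viewer.read_camera("scene");C=cloud("scene",d)
im2,d2=viewer.read_camera("top");C2=cloud("top",d2)
np.savez("c5.npz",im=im,d=d,im2=im2,d2=d2)
o=robot.get_obs();e=o['ee_pos'];print(e.round(4),o['tcp_rot'].round(3),o['gripper_width'])
for n,I,uv,f in(("scene",im,(240,90),4),("top",im2,(150,110),4)):
    a=cv2.convertScaleAbs(cv2.resize(I[uv[1]:uv[1]+140,uv[0]:uv[0]+110],None,fx=f,fy=f,interpolation=cv2.INTER_NEAREST),alpha=2,beta=20)
    p=proj(n,[[e[0],e[1],e[2]+k*.02] for k in range(8)])
    for q in p: cv2.circle(a,tuple(int(v) for v in (q-uv)*f),3,(0,0,255),-1)
    cv2.imwrite(f"pics/s5{n}.png",a)
a=cv2.imread("pics/s5scene.png");b=cv2.imread("pics/s5top.png");cv2.imwrite("pics/s5.png",cv2.resize(np.hstack([a,b]),(800,509)))
E
```

```text
clock: 3.92
ee_pos: [0.5781, 0.1331, 0.1459]
tcp_rot: [-0.0, -0.052, 0.999, 0.0]
wrist_force: [-1.0, -0.4, 0.0]
gripper_width: 0.0
[0.5778 0.133  0.1453] [-0.001 -0.052  0.999  0.   ] 0.000221336955577038
```

View pics/s5.png

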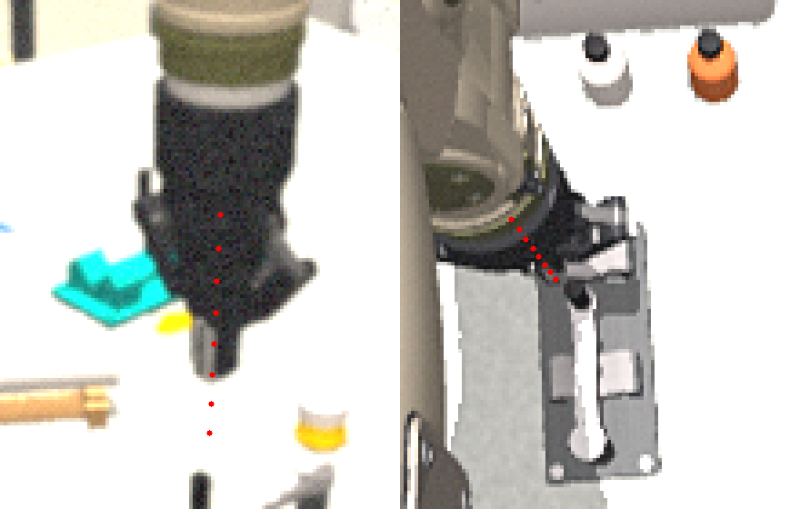

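```bash
python3 - <<'E'
from h import *
c=np.load("c5.npz");C=cloud("scene",c['d'])
for v in range(176,200,2):
    print(v,[ (C[v,u].round(3).tolist() if c['d'][v,u]<.95 else '-') for u in (294,297,299,302,304)])
C2=cloud("top",c['d2']); 
m=(C2[...,2]>.1)&(C2[...,2]<.3)&(abs(C2[...,0]-.57)<.12)&(abs(C2[...,1]-.12)<.12); 
vs,us=np.where(m);print(us.min(),us.max(),vs.min(),vs.max())
E
```

```text
176 [[0.59, 0.132, 0.229], [0.589, 0.14, 0.233], [0.588, 0.146, 0.235], [0.584, 0.149, 0.235], [0.588, 0.161, 0.242]]
178 [[0.589, 0.13, 0.223], [0.591, 0.142, 0.229], [0.589, 0.147, 0.231], [0.587, 0.154, 0.234], [0.59, 0.164, 0.239]]
180 [[0.589, 0.13, 0.219], [0.59, 0.142, 0.224], [0.589, 0.147, 0.227], [0.582, 0.148, 0.225], [0.589, 0.162, 0.234]]
182 [[0.589, 0.13, 0.214], [0.589, 0.142, 0.219], [0.584, 0.141, 0.218], [0.583, 0.149, 0.221], [0.576, 0.147, 0.217]]
184 [[0.589, 0.131, 0.21], [0.589, 0.141, 0.214], [0.584, 0.141, 0.213], [0.582, 0.148, 0.216], [0.576, 0.147, 0.213]]
186 [[0.59, 0.133, 0.206], [0.587, 0.139, 0.208], [0.583, 0.141, 0.208], [0.581, 0.147, 0.21], [0.575, 0.147, 0.208]]
188 [[0.589, 0.131, 0.2], [0.588, 0.141, 0.205], [0.584, 0.142, 0.204], [0.581, 0.148, 0.206], [0.575, 0.147, 0.204]]
190 [[0.59, 0.133, 0.197], [0.588, 0.141, 0.2], [0.585, 0.143, 0.2], [0.581, 0.148, 0.201], [0.575, 0.147, 0.198]]
192 [[0.588, 0.132, 0.191], [0.588, 0.141, 0.195], [0.584, 0.143, 0.195], [0.58, 0.147, 0.196], [0.572, 0.144, 0.191]]
194 ['-', [0.588, 0.142, 0.191], [0.582, 0.14, 0.188], '-', '-']
196 ['-', '-', '-', '-', '-']
198 ['-', '-', '-', '-', '-']
159 212 163 193
```

With the jaws shut, the tip is at (0.578, 0.137, 0.187) in the depth picture, against a reported (0.578, 0.133, 0.1455). So x and y agree, but the true height is about 41 mm above the report. I'll use true z = reported z + 0.041 and check it as I go. Next I open the jaws around the knob and descend 98 mm.

```bash
python3 -m pendant '[{"translation":[0.002,-0.005,0],"rotation":[0,0,0],"claw":0.4},{"translation":[0.002,-0.005,0],"rotation":[0,0,0],"claw":0.4},{"translation":[0.002,-0.005,0],"rotation":[0,0,0],"claw":0.4},{"translation":[0.002,-0.005,-0.03],"rotation":[0,0,0],"claw":0.4},{"translation":[0.002,-0.005,-0.06],"rotation":[0,0,0],"claw":0.4},{"translation":[0.002,-0.005,-0.085],"rotation":[0,0,0],"claw":0.4},{"translation":[0.002,-0.005,-0.1],"rotation":[0,0,0],"claw":0.4},{"translation":[0.002,-0.005,-0.1],"rotation":[0,0,0],"claw":0.4},{"translation":[0.002,-0.005,-0.1],"rotation":[0,0,0],"claw":0.4},{"translation":[0.002,-0.005,-0.1],"rotation":[0,0,0],"claw":0.4}]'; cat > snap.py <<'E'
import sys
from h import *
# usage: snap.py out u0 v0 w h f
out,cam=sys.argv[1],sys.argv[2];u,v,w,h=map(int,sys.argv[3:7]);f=float(sys.argv[7])
im,d=viewer.read_camera(cam);np.save(f"{cam}_d.npy",d)
cv2.imwrite(out,cv2.convertScaleAbs(cv2.resize(im[v:v+h,u:u+w],None,fx=f,fy=f,interpolation=cv2.INTER_CUBIC),alpha=1.6,beta=10))
o=robot.get_obs();print(o['clock'],o['ee_pos'].round(4),o['tcp_rot'].round(3),o['wrist_force'].round(2),o['moment'].round(2),round(float(o['gripper_width']),4),o['q'].round(2))
E
python3 snap.py pics/s6.png scene 220 130 160 150 4
```

```text
clock: 4.85
ee_pos: [0.5814, 0.1282, 0.0473]
tcp_rot: [0.001, -0.052, 0.999, 0.0]
wrist_force: [0.1, -0.6, 0.4]
gripper_width: 0.0512
4.9 [0.5818 0.1282 0.0478] [ 0.001 -0.052  0.999  0.   ] [-0.34  0.03  0.89] [-0.    0.05 -0.03] 0.051 [ 0.08  0.43 -0.15  0.99  0.   -0.02]
```

View pics/s6.png

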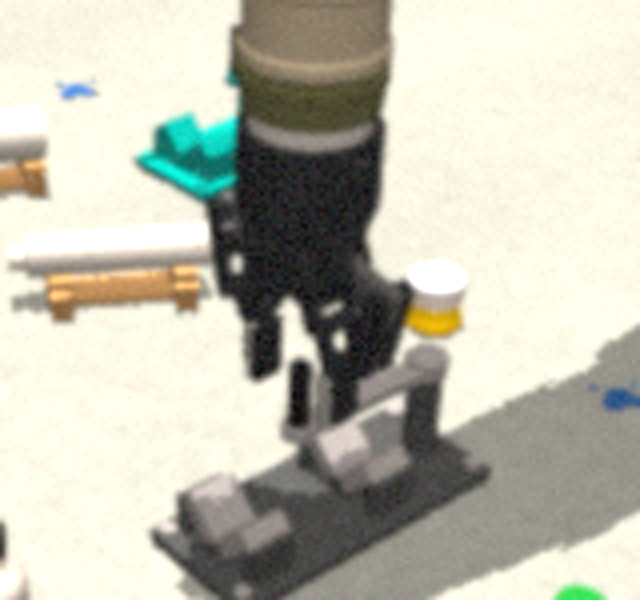

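The picture shows both fingers straddling the knob (298,395), with tips at about (262,378) and (343,415), at the height of the knob's lower half, so the 41 mm correction holds. Next I narrow the jaws to 30 mm and carry the knob round the hinge.

```bash
python3 -m pendant '[{"translation":[0,0,0],"rotation":[0,0,0],"claw":0.65},{"translation":[0,0,0],"rotation":[0,0,0],"claw":0.65},{"translation":[0.0003,-0.0061,0],"rotation":[0,0,-3.5],"claw":0.65},{"translation":[0.0003,-0.0122,0],"rotation":[0,0,-7],"claw":0.65},{"translation":[-0.0003,-0.018,0],"rotation":[0,0,-10.5],"claw":0.65},{"translation":[-0.0009,-0.0244,0],"rotation":[0,0,-14],"claw":0.65},{"translation":[-0.0035,-0.0363,0],"rotation":[0,0,-21],"claw":0.65},{"translation":[-0.0076,-0.0478,0],"rotation":[0,0,-28],"claw":0.65},{"translation":[-0.013,-0.0587,0],"rotation":[0,0,-35],"claw":0.65},{"translation":[-0.0198,-0.0689,0],"rotation":[0,0,-42],"claw":0.65},{"translation":[-0.0198,-0.0689,0],"rotation":[0,0,-42],"claw":0.65}]'; python3 snap.py pics/s7.png scene 220 130 160 150 4
```

```text
clock: 5.82
ee_pos: [0.5602, 0.0579, 0.047]
tcp_rot: [0.0, 0.311, 0.95, -0.0]
wrist_force: [-1.0, 0.3, 0.0]
gripper_width: 0.0298
5.8667 [0.5608 0.0586 0.047 ] [0.    0.308 0.951 0.   ] [-0.28  0.42  1.24] [ 0.01 -0.04  0.06] 0.0299 [-0.04  0.37 -0.23  0.96  0.    0.59]
```

View pics/s7.png

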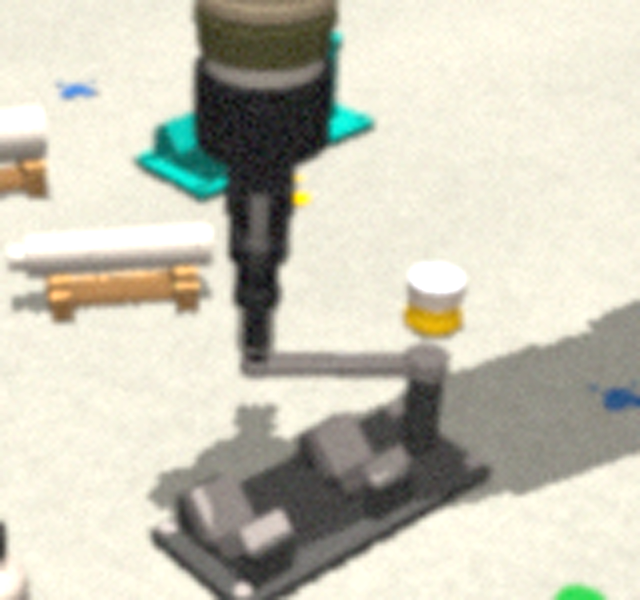

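The lever now follows the trailing finger (knob about (255,355)), at roughly 40° open. I continue round.

```bash
python3 -m pendant '[{"translation":[-0.0079,-0.0093,0],"rotation":[0,0,-7],"claw":0.65},{"translation":[-0.0169,-0.0175,0],"rotation":[0,0,-14],"claw":0.65},{"translation":[-0.0268,-0.0246,0],"rotation":[0,0,-21],"claw":0.65},{"translation":[-0.0376,-0.0305,0],"rotation":[0,0,-28],"claw":0.65},{"translation":[-0.0489,-0.0349,0],"rotation":[0,0,-35],"claw":0.65},{"translation":[-0.0607,-0.038,0],"rotation":[0,0,-42],"claw":0.65},{"translation":[-0.0607,-0.038,0],"rotation":[0,0,-42],"claw":0.65},{"translation":[-0.0607,-0.038,0],"rotation":[0,0,-42],"claw":0.65}]'; python3 snap.py pics/s8.png scene 220 130 160 150 4
```

```text
clock: 6.53
ee_pos: [0.5005, 0.0216, 0.0467]
tcp_rot: [0.0, 0.627, 0.779, 0.0]
wrist_force: [0.2, 0.1, 0.1]
gripper_width: 0.03
6.5833 [0.501  0.0216 0.0467] [0.001 0.627 0.779 0.001] [ 0.82  0.21 -0.38] [ 0.04  0.03 -0.03] 0.0299 [-0.12  0.27 -0.39  0.91  0.    1.24]
```

View pics/s8.png

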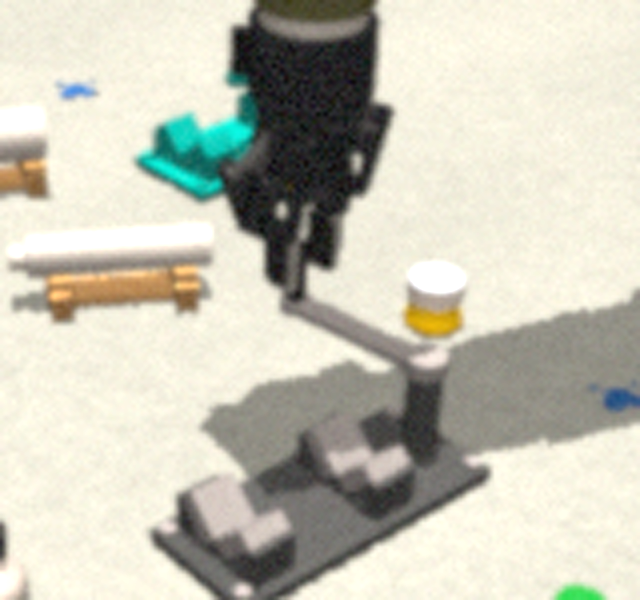

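The lever is at about 80°. I finish in small steps against the stop, watching the force.

```bash
python3 -m pendant '[{"translation":[-0.003,-0.0005,0],"rotation":[0,0,-2],"claw":0.65},{"translation":[-0.006,-0.001,0],"rotation":[0,0,-4],"claw":0.65},{"translation":[-0.009,-0.0015,0],"rotation":[0,0,-6],"claw":0.65},{"translation":[-0.011,-0.0018,0],"rotation":[0,0,-7],"claw":0.65},{"translation":[-0.011,-0.0018,0],"rotation":[0,0,-7],"claw":0.65},{"translation":[-0.011,-0.0018,0],"rotation":[0,0,-7],"claw":0.65}]'; python3 -m pendant '[{"translation":[-0.001,0,0],"rotation":[0,0,0],"claw":0.65},{"translation":[-0.003,0,0],"rotation":[0,0,0],"claw":0.65},{"translation":[-0.003,0,0],"rotation":[0,0,0],"claw":0.65},{"translation":[-0.003,0,0],"rotation":[0,0,0],"claw":0.65}]'
```

```text
clock: 7.08
ee_pos: [0.4901, 0.0198, 0.0465]
tcp_rot: [0.0, 0.675, 0.738, 0.001]
wrist_force: [0.6, 1.2, -0.6]
gripper_width: 0.0297
clock: 7.42
ee_pos: [0.49, 0.0198, 0.0467]
tcp_rot: [0.002, 0.675, 0.738, 0.003]
wrist_force: [10.6, 1.7, -5.6]
gripper_width: 0.0301
```

The motion has stopped with 10.6 N of reaction, which means the stop is reached. I re-centre around the knob, rise and head for the barrel, then check the lever.

```bash
python3 -m pendant '[{"translation":[0.005,0,0],"rotation":[0,0,0],"claw":0.65},{"translation":[0.01,0,0],"rotation":[0,0,0],"claw":0.65},{"translation":[0.01,0,0.02],"rotation":[0,0,0],"claw":0.5},{"translation":[0.01,0,0.055],"rotation":[0,0,0],"claw":0.4},{"translation":[0.01,0,0.09],"rotation":[0,0,7],"claw":0.2},{"translation":[0.01,-0.03,0.12],"rotation":[0,0,14],"claw":0.0},{"translation":[0.02,-0.06,0.13],"rotation":[0,0,21],"claw":0.0},{"translation":[0.03,-0.09,0.13],"rotation":[0,0,28],"claw":0.0},{"translation":[0.04,-0.12,0.13],"rotation":[0,0,35],"claw":0.0},{"translation":[0.049,-0.16,0.13],"rotation":[0,0,42],"claw":0.0},{"translation":[0.049,-0.165,0.13],"rotation":[0,0,49],"claw":0.0},{"translation":[0.049,-0.165,0.13],"rotation":[0,0,54],"claw":0.0}]'; python3 snap.py pics/s9.png scene 190 100 180 170 3.4;  python3 snap.py pics/s9t.png top 170 110 200 150 3.5;python3 - <<'E'
from h import *
for n in("scene","top"):
    C=cloud(n,np.load(n+"_d.npy"));x,y,z=C[...,0],C[...,1],C[...,2]
    m=(abs(x-.49)<.035)&(y>.0)&(y<.045)&(z>.085)&(z<.125)
    l=(abs(x-.485)<.035)&(y>.035)&(y<.1)&(z>.066)&(z<.08)
    P=C[l][:,:2]; f=cv2.fitLine(P.astype(np.float32),cv2.DIST_HUBER,0,.001,.001).ravel()
    print(n,'knob',m.sum(),C[m].mean(0).round(4),'lever dir',np.degrees(np.arctan2(f[1],f[0])).round(1))
E
```

```text
clock: 8.42
ee_pos: [0.5349, -0.1486, 0.1754]
tcp_rot: [-0.001, 0.266, 0.964, -0.0]
wrist_force: [-0.7, -0.4, -0.2]
gripper_width: 0.0853
8.4667 [ 0.5345 -0.1473  0.1755] [-0.001  0.264  0.964 -0.   ] [0.23 0.12 0.19] [ 0.06 -0.04 -0.01] 0.0856 [-0.41  0.28 -0.04  1.25 -0.    0.12]
8.5167 [ 0.5344 -0.1464  0.1756] [-0.001  0.268  0.964  0.   ] [ 0.03 -0.26 -0.87] [0.04 0.01 0.03] 0.0855 [-0.41  0.28 -0.04  1.25 -0.    0.13]
scene knob 62 [0.5014 0.0255 0.1024] lever dir -80.8
top knob 35 [0.4959 0.021  0.1085] lever dir -79.5
```

View pics/s9.png

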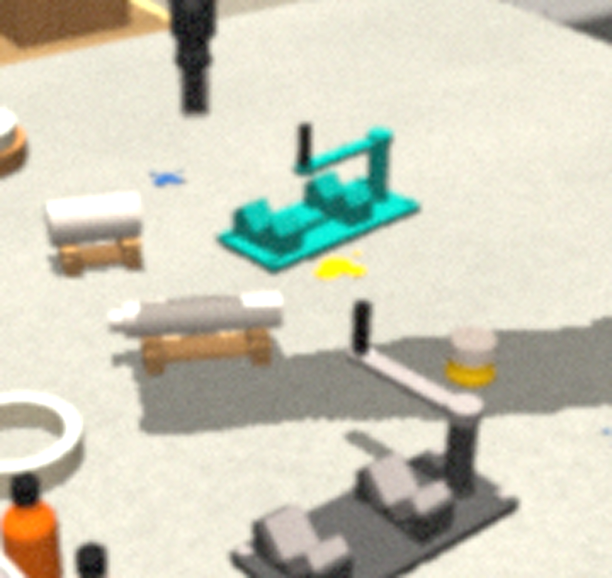

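View pics/s9t.png

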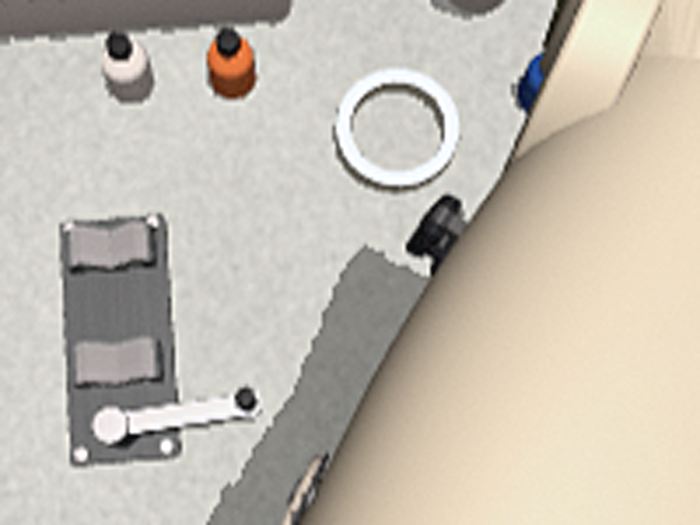

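The lever now points at −80° in the world, which is 86° (1.5 rad) from the groove, so it is fully open. The scene picture shows the knob at (362,325), with the block and all bystanders unmoved. Next I align with the barrel and lower part way.

```bash
python3 -m pendant '[{"translation":[0.0035,0.002,-0.04],"rotation":[0,0,6],"claw":0.0},{"translation":[0.0035,0.002,-0.08],"rotation":[0,0,6],"claw":0.0},{"translation":[0.0035,0.002,-0.115],"rotation":[0,0,6],"claw":0.0},{"translation":[0.0035,0.002,-0.135],"rotation":[0,0,6],"claw":0.0},{"translation":[0.0035,0.002,-0.135],"rotation":[0,0,6],"claw":0.0},{"translation":[0.0035,0.002,-0.135],"rotation":[0,0,6],"claw":0.0},{"translation":[0.0035,0.002,-0.135],"rotation":[0,0,6],"claw":0.0}]'; python3 snap.py pics/s10.png scene 190 110 140 110 5; python3 - <<'E'
from h import *
C=cloud("scene",np.load("scene_d.npy"));x,y,z=C[...,0],C[...,1],C[...,2]
m=(abs(x-.538)<.08)&(abs(y+.142)<.1)&(z>.075)&(z<.13)
P=C[m];a=np.radians(-25);u=np.array([np.cos(a),np.sin(a)]);n=np.array([-u[1],u[0]])
s=(P[:,:2]-[.538,-.1415])@u;t=(P[:,:2]-[.538,-.1415])@n
print(m.sum(),'zmin',P[:,2].min())
for sg in(1,-1):
    k=t*sg>0
    if k.any(): print(sg,k.sum(),'s',np.percentile(s[k],[3,50,97]).round(4),'t',np.percentile(t[k],[3,50,97]).round(4),'z',P[k,2].min().round(4))
E
```

```text
clock: 9.1
ee_pos: [0.5395, -0.1437, 0.0428]
tcp_rot: [0.001, 0.217, 0.976, -0.0]
wrist_force: [0.1, -0.2, 0.2]
gripper_width: 0.0855
9.15 [ 0.5401 -0.144   0.0433] [ 0.002  0.217  0.976 -0.   ] [-0.47  0.17  0.58] [ 0.    0.03 -0.03] 0.0854 [-0.4   0.37 -0.25  0.95 -0.    0.03]
102 zmin 0.09425209818634561
1 84 s [-0.0069  0.0041  0.0118] t [0.0465 0.0527 0.0578] z 0.0947
-1 18 s [-0.0078  0.009   0.012 ] t [-0.0455 -0.0433 -0.0412] z 0.0943
```

View pics/s10.png

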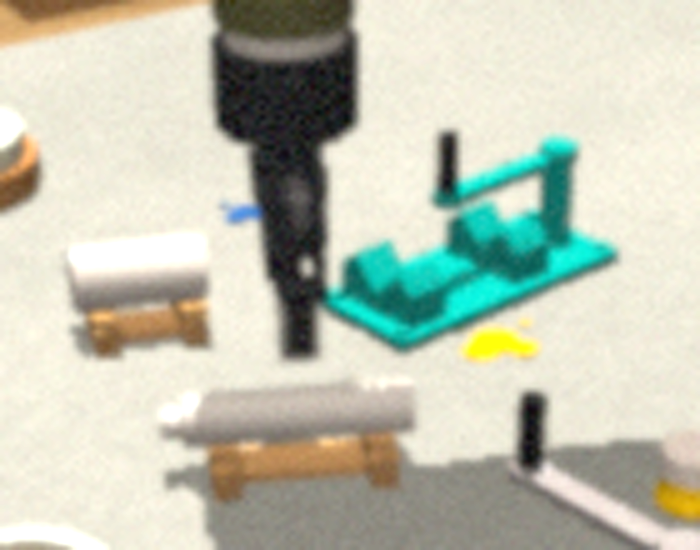

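The depth picture puts the open jaws centred within 1 mm across and along the barrel, with tips at 94 mm as expected (43 + 41 + about 13 retracted). I lower 68 mm and grip.

```bash
python3 -m pendant '[{"translation":[-0.001,0,-0.025],"rotation":[0,0,0],"claw":0.0},{"translation":[-0.001,0,-0.05],"rotation":[0,0,0],"claw":0.0},{"translation":[-0.001,0,-0.067],"rotation":[0,0,0],"claw":0.0},{"translation":[-0.001,0,-0.067],"rotation":[0,0,0],"claw":0.0},{"translation":[-0.001,0,-0.067],"rotation":[0,0,0],"claw":0.0}]'; python3 snap.py pics/s11.png scene 190 110 140 110 5
```

```text
clock: 9.57
ee_pos: [0.538, -0.1437, -0.0247]
tcp_rot: [0.0, 0.216, 0.976, -0.0]
wrist_force: [0.2, 0.1, -0.3]
gripper_width: 0.0854
9.6167 [ 0.5389 -0.1441 -0.0239] [ 0.001  0.216  0.976 -0.   ] [ 0.26  0.18 -0.91] [ 0.02 -0.    0.02] 0.0854 [-0.41  0.44 -0.34  0.79  0.    0.03]
```

View pics/s11.png

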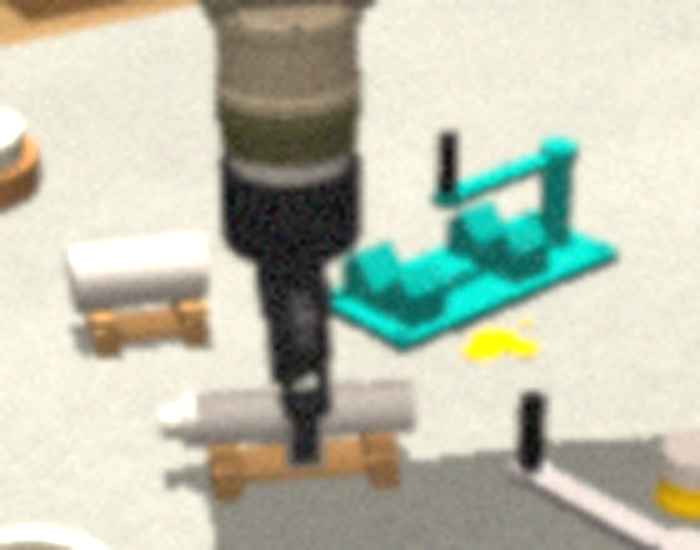

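The near finger (305,430) stands beside the barrel, midway between the supports, with no contact force. I close on it.

```bash
python3 -m pendant '[{"translation":[0,0,0],"rotation":[0,0,0],"claw":0.5},{"translation":[0,0,0],"rotation":[0,0,0],"claw":0.75},{"translation":[0,0,0],"rotation":[0,0,0],"claw":0.75},{"translation":[0,0,0],"rotation":[0,0,0],"claw":1.0},{"translation":[0,0,0],"rotation":[0,0,0],"claw":1.0},{"translation":[0,0,0],"rotation":[0,0,0],"claw":1.0},{"translation":[0,0,0],"rotation":[0,0,0],"claw":1.0}]'; python3 snap.py pics/s12.png scene 190 110 140 110 5
```

```text
clock: 10.2
ee_pos: [0.538, -0.1437, -0.025]
tcp_rot: [0.001, 0.216, 0.976, -0.0]
wrist_force: [-0.5, 0.5, 6.1]
gripper_width: 0.0287
10.25 [ 0.538  -0.1437 -0.025 ] [0.001 0.216 0.976 0.   ] [-0.37  0.52  5.96] [0.14 0.17 0.01] 0.0285 [-0.41  0.44 -0.34  0.79  0.    0.03]
```

The jaws are gripped at 28.6 mm with a mild 6 N upward force (the pads swing forward as they close). I lift straight up.

```bash
python3 -m pendant '[{"translation":[0,0,0.005],"rotation":[0,0,0],"claw":1.0},{"translation":[0,0,0.015],"rotation":[0,0,0],"claw":1.0},{"translation":[0,0,0.04],"rotation":[0,0,0],"claw":1.0},{"translation":[0,0,0.075],"rotation":[0,0,0],"claw":1.0},{"translation":[0,0,0.11],"rotation":[0,0,0],"claw":1.0},{"translation":[0,0,0.12],"rotation":[0,0,0],"claw":1.0},{"translation":[0,0,0.12],"rotation":[0,0,0],"claw":1.0},{"translation":[0,0,0.12],"rotation":[0,0,0],"claw":1.0}]'; python3 snap.py pics/s12.png scene 180 90 160 130 4.5
```

```text
clock: 10.92
ee_pos: [0.5377, -0.1436, 0.0944]
tcp_rot: [0.0, 0.216, 0.976, -0.0]
wrist_force: [0.1, 0.8, -0.7]
gripper_width: 0.0285
10.9667 [ 0.5366 -0.1432  0.0931] [-0.001  0.216  0.976  0.   ] [-0.13  0.07 -1.98] [ 0.02  0.06 -0.06] 0.0286 [-0.41  0.33 -0.18  1.06  0.    0.03]
```

View pics/s12.png

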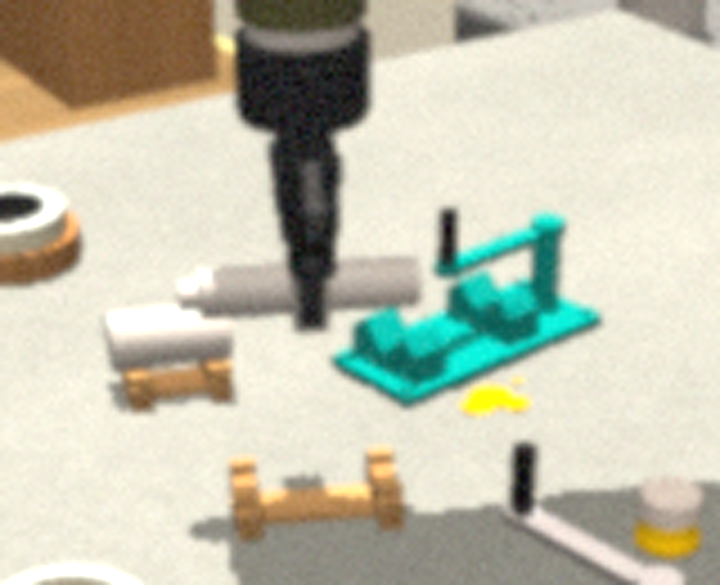

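The barrel is held level at (300,285) and its rest stays in place. I carry it to above the groove, moving +42 and +273 mm with a +30.8° turn.

```bash
python3 -m pendant '[{"translation":[0.003,0.02,0.015],"rotation":[0,0,3],"claw":1.0},{"translation":[0.008,0.05,0.02],"rotation":[0,0,6],"claw":1.0},{"translation":[0.013,0.085,0.02],"rotation":[0,0,10],"claw":1.0},{"translation":[0.018,0.12,0.02],"rotation":[0,0,14],"claw":1.0},{"translation":[0.024,0.155,0.02],"rotation":[0,0,18],"claw":1.0},{"translation":[0.029,0.19,0.02],"rotation":[0,0,22],"claw":1.0},{"translation":[0.035,0.225,0.02],"rotation":[0,0,26],"claw":1.0},{"translation":[0.039,0.255,0.02],"rotation":[0,0,29],"claw":1.0},{"translation":[0.0422,0.273,0.02],"rotation":[0,0,30.8],"claw":1.0},{"translation":[0.0422,0.273,0.01],"rotation":[0,0,30.8],"claw":1.0},{"translation":[0.0422,0.273,-0.01],"rotation":[0,0,30.8],"claw":1.0},{"translation":[0.0422,0.273,-0.03],"rotation":[0,0,30.8],"claw":1.0}]'; python3 -m pendant '[{"translation":[0,0,-0.01],"rotation":[0,0,0],"claw":1.0},{"translation":[0,0,-0.01],"rotation":[0,0,0],"claw":1.0},{"translation":[0,0,-0.01],"rotation":[0,0,0],"claw":1.0}]'; python3 snap.py pics/s13.png scene 220 130 160 150 4
cat > bm.py <<'E'
from h import *
import sys
from scipy.optimize import least_squares
za=float(sys.argv[1])
n="scene"; C=cloud(n,np.load("scene_d.npy")).reshape(-1,3)
a=np.radians(5.8);u0=np.array([np.cos(a),np.sin(a)]);c=np.array([.580,.1314])
q=C[:,:2]-c; s=q@u0;t=q@[-u0[1],u0[0]]
P=C[(abs(s)<.09)&(abs(t)<.022)&(C[:,2]>za)&(C[:,2]<za+.022)&(abs(s)>.018)]
f=lambda p: np.hypot((P[:,:2]-p[:2])@[-np.sin(p[2]),np.cos(p[2])],P[:,2]-p[3]-p[4]*((P[:,:2]-c)@u0))-.015
R=least_squares(lambda p:np.r_[f(p),(p[:2]-c)@u0],[*c,a,za,0],loss='soft_l1',f_scale=.001).x
good=abs(f(R))<.0025; s=(P[:,:2]-c)@u0
sel=good&(P[:,2]>za+.009); ss=np.sort(s[sel])
print(len(P),'axis pt',R[:2].round(4),'yaw',np.degrees(R[2]).round(2),'z',R[3].round(4),'tilt',np.degrees(R[4]).round(2),'body s range',ss[[0,3,-4,-1]].round(4),'mid',((ss[2]+ss[-3])/2).round(4),'lateral',((R[:2]-c)@[-u0[1],u0[0]]).round(4))
E
python3 bm.py 0.11
```

```text
clock: 11.97
ee_pos: [0.5786, 0.1294, 0.0616]
tcp_rot: [-0.001, -0.051, 0.999, -0.0]
wrist_force: [-0.3, -1.0, -1.8]
gripper_width: 0.0285
clock: 12.22
ee_pos: [0.5782, 0.1287, 0.0526]
tcp_rot: [-0.002, -0.05, 0.999, -0.0]
wrist_force: [-0.5, -0.2, -2.1]
gripper_width: 0.0287
12.2667 [0.5794 0.1289 0.0539] [-0.001 -0.05   0.999 -0.   ] [ 0.21  0.53 -0.79] [-0.   -0.01 -0.02] 0.0286 [ 0.08  0.42 -0.14  1.01  0.   -0.02]
333 axis pt [0.5802 0.1298] yaw 5.69 z 0.115 tilt -5.82 body s range [-0.0639  0.0184  0.0701  0.073 ] mid 0.0451 lateral -0.0016
```

View pics/s13.png

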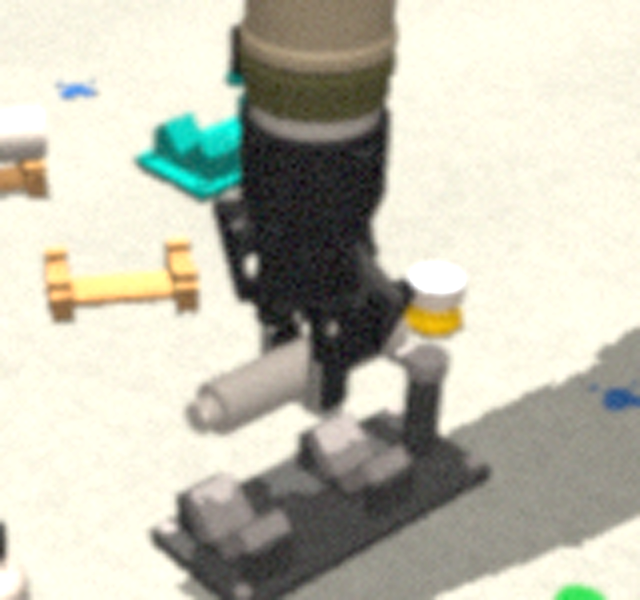

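```bash
cat > bm2.py <<'E'
from h import *
import sys
from scipy.optimize import least_squares
za=float(sys.argv[1])
a=np.radians(5.8);u0=np.array([np.cos(a),np.sin(a)]);n0=np.array([-u0[1],u0[0]]);c=np.array([.580,.1314])
for n in sys.argv[2:]:
    C=cloud(n,np.load(n+"_d.npy")).reshape(-1,3)
    q=C[:,:2]-c; s=q@u0;t=q@n0
    k=(abs(s)<.085)&(abs(t)<.024)&(abs(C[:,2]-za)<.026)&(abs(s)>.016)
    P=np.c_[s,t,C[:,2]][k]
    # params: t0, dt/ds, z0, dz/ds
    def f(p):
        d=np.array([1,p[1],p[3]]);d/=np.linalg.norm(d)
        return np.linalg.norm(np.cross(P-[0,p[0],p[2]],d),axis=1)-.015
    R=least_squares(f,[0,0,za,0],loss='cauchy',f_scale=.0008).x
    g=abs(f(R))<.002
    ss=np.sort(P[g,0])
    print(n,len(P),g.sum(),'lat %.4f yaw %.2f z %.4f tilt %.2f'%(R[0],5.8+np.degrees(R[1]),R[2],np.degrees(R[3])),'s',ss[[0,3,-4,-1]].round(4), 'neg side',(P[g,0]<0).sum())
E
python3 bm2.py .114 scene; python3 snap.py pics/s13t.png top 150 110 160 130 4.5; python3 bm2.py .114 top
```

```text
scene 402 297 lat -0.0021 yaw 5.89 z 0.1126 tilt -0.87 s [-0.0662 -0.0639  0.0642  0.0646] neg side 37
12.3167 [0.5802 0.129  0.0547] [ 0.    -0.05   0.999  0.   ] [-0.25 -0.43 -0.95] [-0.04 -0.02  0.02] 0.0285 [ 0.08  0.42 -0.14  1.01  0.   -0.02]
top 268 217 lat -0.0024 yaw 5.77 z 0.1121 tilt -0.04 s [-0.0674 -0.0671 -0.0174 -0.016 ] neg side 217
```

View pics/s13t.png

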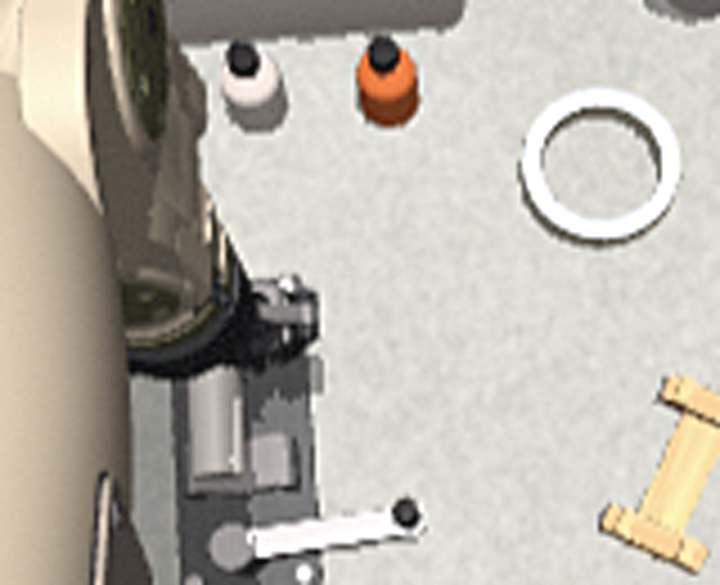

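The barrel hangs level over the groove with its yaw matched. In the scene view its body spans −65 to +65 mm along the groove, so it is centred. It is about 2 mm off laterally towards world −y. I correct that and lower to about 4 mm above the seat.

```bash
python3 -m pendant '[{"translation":[0,0.002,-0.015],"rotation":[0,0,0],"claw":1.0},{"translation":[0,0.002,-0.03],"rotation":[0,0,0],"claw":1.0},{"translation":[0,0.002,-0.045],"rotation":[0,0,0],"claw":1.0},{"translation":[0,0.002,-0.055],"rotation":[0,0,0],"claw":1.0},{"translation":[0,0.002,-0.061],"rotation":[0,0,0],"claw":1.0},{"translation":[0,0.002,-0.065],"rotation":[0,0,0],"claw":1.0},{"translation":[0,0.002,-0.065],"rotation":[0,0,0],"claw":1.0},{"translation":[0,0.002,-0.065],"rotation":[0,0,0],"claw":1.0}]'; python3 snap.py pics/s14.png scene 220 130 160 150 4; python3 bm2.py .048 scene
```

```text
clock: 12.98
ee_pos: [0.5802, 0.1314, -0.0102]
tcp_rot: [0.0, -0.051, 0.999, 0.0]
wrist_force: [0.4, -0.0, -1.8]
gripper_width: 0.0285
13.0333 [ 0.5804  0.1315 -0.01  ] [ 0.001 -0.051  0.999  0.   ] [-0.94  0.02 -0.33] [-0.05 -0.01  0.01] 0.0287 [ 0.09  0.48 -0.22  0.87  0.   -0.01]
scene 533 273 lat 0.0035 yaw 1.94 z 0.0476 tilt 1.91 s [-0.0595 -0.0563  0.0655  0.0752] neg side 31
```

View pics/s14.png

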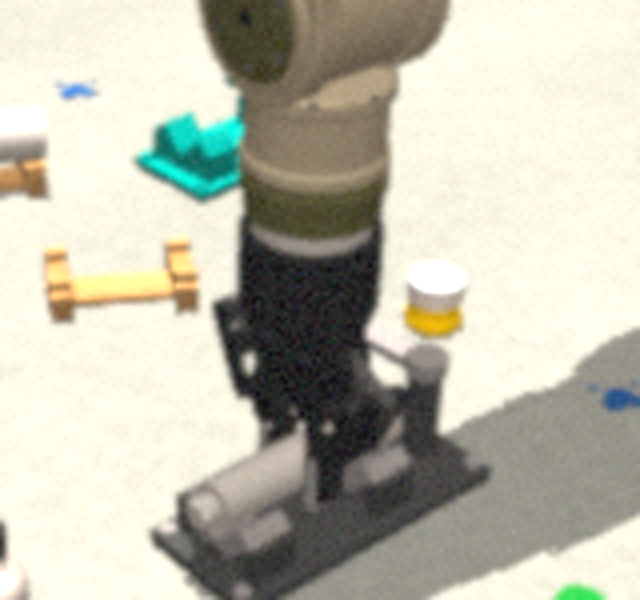

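No contact yet. I lower in small steps and read the force after each.

```bash
python3 -m pendant '[{"translation":[0,0,-0.001],"rotation":[0,0,0],"claw":1.0},{"translation":[0,0,-0.002],"rotation":[0,0,0],"claw":1.0},{"translation":[0,0,-0.002],"rotation":[0,0,0],"claw":1.0}]'; python3 -m pendant '[{"translation":[0,0,-0.001],"rotation":[0,0,0],"claw":1.0},{"translation":[0,0,-0.002],"rotation":[0,0,0],"claw":1.0},{"translation":[0,0,-0.002],"rotation":[0,0,0],"claw":1.0}]';python3 -m pendant '[{"translation":[0,0,-0.001],"rotation":[0,0,0],"claw":1.0},{"translation":[0,0,-0.001],"rotation":[0,0,0],"claw":1.0},{"translation":[0,0,-0.001],"rotation":[0,0,0],"claw":1.0}]'
```

```text
clock: 13.28
ee_pos: [0.5799, 0.1315, -0.0125]
tcp_rot: [0.0, -0.051, 0.999, 0.0]
wrist_force: [0.5, 0.9, -2.6]
gripper_width: 0.0281
clock: 13.53
ee_pos: [0.5797, 0.1314, -0.0149]
tcp_rot: [0.0, -0.051, 0.999, -0.0]
wrist_force: [-0.0, -0.3, -1.5]
gripper_width: 0.0286
clock: 13.78
ee_pos: [0.58, 0.131, -0.0153]
tcp_rot: [0.0, -0.051, 0.999, -0.0]
wrist_force: [-1.5, -1.5, 3.6]
gripper_width: 0.0285
```

Contact at ee z ≈ −0.015, which is the expected seat height, with a small −y reaction. I ease 0.7 mm towards −y and lower another 1 mm.

```bash
python3 -m pendant '[{"translation":[0,-0.0007,0],"rotation":[0,0,0],"claw":1.0},{"translation":[0,-0.0007,-0.0005],"rotation":[0,0,0],"claw":1.0},{"translation":[0,-0.0007,-0.0005],"rotation":[0,0,0],"claw":1.0},{"translation":[0,-0.0007,-0.0005],"rotation":[0,0,0],"claw":1.0}]'; python3 - <<'E'
from h import *
F=[]
for i in range(4):
    viewer.read_camera("scene" if i else "top");o=robot.get_obs();F.append(np.r_[o['wrist_force'],o['moment']])
print(np.mean(F,0).round(2),np.std(F,0).round(2),o['ee_pos'].round(4),o['clock'])
E
```

```text
clock: 14.12
ee_pos: [0.5801, 0.1305, -0.0159]
tcp_rot: [0.0, -0.051, 0.999, -0.0]
wrist_force: [-0.0, -3.0, 5.3]
gripper_width: 0.0285
[-0.59 -2.32  5.05 -0.42  0.1  -0.01] [0.43 0.35 0.2  0.01 0.04 0.05] [ 0.5801  0.1305 -0.0159] 14.3167
```

The height and force are consistent with one face touching first. I ease slightly further, then open the jaws so the barrel settles freely in the V.

```bash
python3 -m pendant '[{"translation":[0,-0.0005,-0.0003],"rotation":[0,0,0],"claw":1.0},{"translation":[0,-0.001,-0.0006],"rotation":[0,0,0],"claw":1.0},{"translation":[0,-0.001,-0.0006],"rotation":[0,0,0],"claw":1.0}]'; python3 -m pendant '[{"translation":[0,0,0],"rotation":[0,0,0],"claw":0.55},{"translation":[0,0,0],"rotation":[0,0,0],"claw":0.5},{"translation":[0,0,0],"rotation":[0,0,0],"claw":0.3},{"translation":[0,0,0],"rotation":[0,0,0],"claw":0.1},{"translation":[0,0,0],"rotation":[0,0,0],"claw":0.1},{"translation":[0,0,0],"rotation":[0,0,0],"claw":0.1}]'; python3 snap.py pics/s15.png scene 220 130 160 150 4
```

```text
clock: 14.57
ee_pos: [0.5802, 0.1298, -0.0167]
tcp_rot: [0.0, -0.051, 0.999, 0.0]
wrist_force: [-0.3, -1.0, 5.0]
gripper_width: 0.0282
clock: 15.07
ee_pos: [0.5795, 0.1298, -0.0171]
tcp_rot: [-0.0, -0.051, 0.999, 0.0]
wrist_force: [-0.6, 0.1, -0.1]
gripper_width: 0.0771
15.1167 [ 0.5796  0.1298 -0.017 ] [-0.    -0.051  0.999  0.   ] [ 0.48 -1.12 -0.36] [ 0.05  0.   -0.01] 0.0766 [ 0.09  0.49 -0.23  0.85  0.   -0.02]
```

View pics/s15.png

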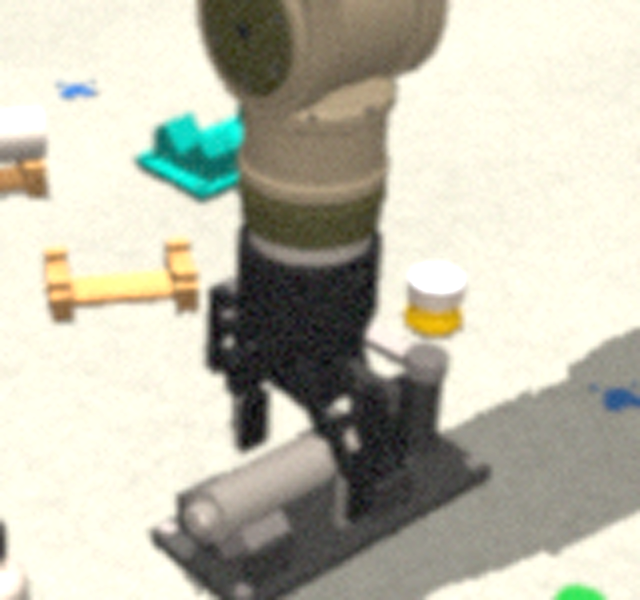

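The barrel lies in the V, from about (205,510) to (325,450) in the crop. I rise with the jaws open, then turn 90° and shut them so both fingertips land along the barrel's top line.

```bash
python3 -m pendant '[{"translation":[0,0,0.02],"rotation":[0,0,0],"claw":0.1},{"translation":[0,0,0.055],"rotation":[0,0,0],"claw":0.1},{"translation":[0,0,0.09],"rotation":[0,0,0],"claw":0.1},{"translation":[0,0,0.1],"rotation":[0,0,-7],"claw":0.1},{"translation":[0,0,0.1],"rotation":[0,0,-14],"claw":1.0},{"translation":[0,0,0.1],"rotation":[0,0,-21],"claw":1.0},{"translation":[0,0,0.1],"rotation":[0,0,-28],"claw":1.0},{"translation":[0,0,0.1],"rotation":[0,0,-35],"claw":1.0},{"translation":[0,0,0.1],"rotation":[0,0,-42],"claw":1.0},{"translation":[0,0,0.1],"rotation":[0,0,-49],"claw":1.0},{"translation":[0,0,0.1],"rotation":[0,0,-56],"claw":1.0},{"translation":[0,0,0.1],"rotation":[0,0,-63],"claw":1.0}]'; python3 -m pendant '[{"translation":[0,0,0],"rotation":[0,0,-7],"claw":1.0},{"translation":[0,0,0],"rotation":[0,0,-14],"claw":1.0},{"translation":[0,0,0],"rotation":[0,0,-21],"claw":1.0},{"translation":[0,0,0],"rotation":[0,0,-27],"claw":1.0},{"translation":[0,0,0],"rotation":[0,0,-27],"claw":1.0},{"translation":[0,0,0],"rotation":[0,0,-27],"claw":1.0}]'; python3 snap.py pics/s16.png scene 220 130 160 150 4; python3 snap.py pics/s16t.png top 150 110 160 130 4.5; python3 bm2.py .043 scene top
```

```text
clock: 16.12
ee_pos: [0.5796, 0.1297, 0.0831]
tcp_rot: [-0.0, 0.481, 0.877, 0.0]
wrist_force: [-0.9, 0.0, 0.2]
gripper_width: 0.0
clock: 16.62
ee_pos: [0.5796, 0.1297, 0.0831]
tcp_rot: [0.0, 0.669, 0.743, 0.0]
wrist_force: [-0.4, 0.0, -0.0]
gripper_width: -0.0003
16.6667 [0.5796 0.1297 0.0831] [0.    0.669 0.743 0.   ] [-0.84 -0.77  0.09] [ 0.03 -0.    0.02] -0.0 [ 0.09  0.4  -0.1   1.07  0.    1.55]
16.7167 [0.5797 0.1297 0.0831] [0.    0.669 0.743 0.   ] [ 0.23  0.02 -0.51] [ 0.02 -0.02 -0.04] -0.0 [ 0.09  0.4  -0.1   1.07 -0.    1.55]
scene 743 454 lat -0.0013 yaw 5.61 z 0.0427 tilt -0.39 s [-0.0645 -0.064   0.0653  0.0656] neg side 206
top 407 265 lat -0.0020 yaw 5.16 z 0.0412 tilt -0.14 s [-0.0667 -0.0665  0.0592  0.063 ] neg side 198
```

View pics/s16.png

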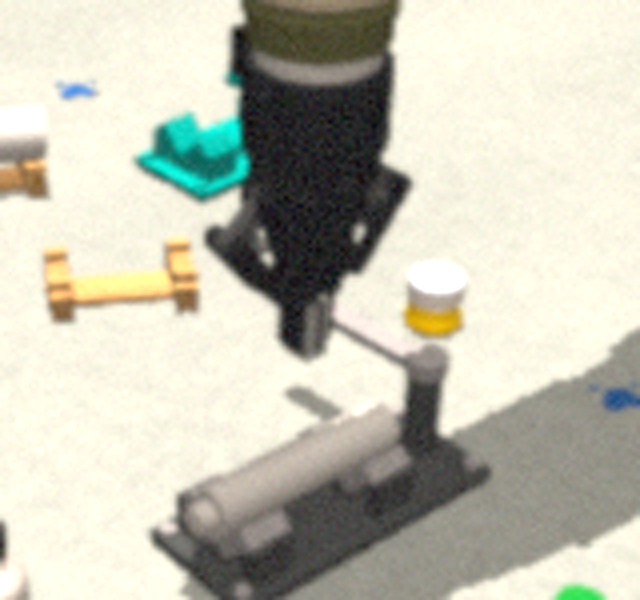

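View pics/s16t.png

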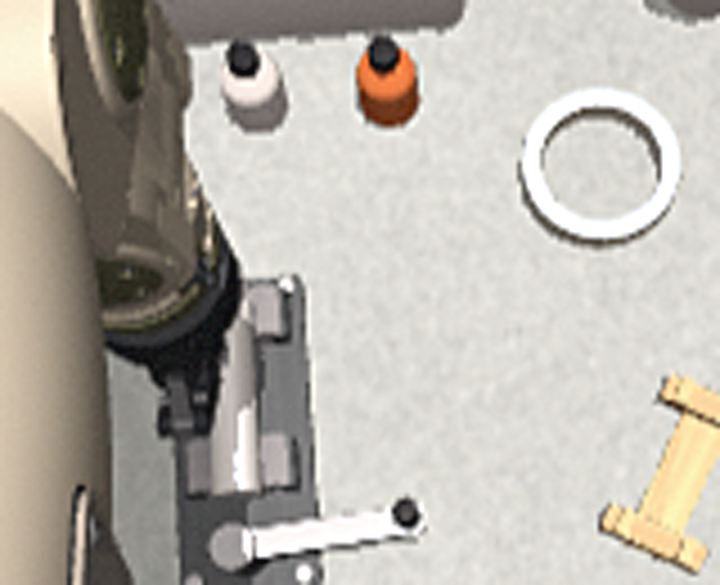

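The barrel is seated: its axis is at 42.7 mm (43 expected), level, yaw matching to within 0.5°, and centred on the saddles to within 1 mm. The lever is still fully open. I lower the shut fingers, expecting contact near ee z = 0.017.

```bash
python3 -m pendant '[{"translation":[0,0,-0.025],"rotation":[0,0,0],"claw":1.0},{"translation":[0,0,-0.045],"rotation":[0,0,0],"claw":1.0},{"translation":[0,0,-0.055],"rotation":[0,0,0],"claw":1.0},{"translation":[0,0,-0.058],"rotation":[0,0,0],"claw":1.0},{"translation":[0,0,-0.058],"rotation":[0,0,0],"claw":1.0},{"translation":[0,0,-0.058],"rotation":[0,0,0],"claw":1.0},{"translation":[0,0,-0.058],"rotation":[0,0,0],"claw":1.0}]'; python3 snap.py pics/s17.png scene 220 130 160 150 4; python3 -m pendant '[{"translation":[0,0,-0.001],"rotation":[0,0,0],"claw":1.0},{"translation":[0,0,-0.002],"rotation":[0,0,0],"claw":1.0},{"translation":[0,0,-0.003],"rotation":[0,0,0],"claw":1.0},{"translation":[0,0,-0.003],"rotation":[0,0,0],"claw":1.0},{"translation":[0,0,-0.003],"rotation":[0,0,0],"claw":1.0}]'
```

```text
clock: 17.3
ee_pos: [0.5808, 0.1298, 0.0263]
tcp_rot: [0.001, 0.67, 0.742, 0.001]
wrist_force: [-0.0, 0.7, -0.4]
gripper_width: 0.0001
17.35 [0.5808 0.1298 0.0264] [0.001 0.67  0.742 0.001] [ 0.91 -0.77  0.42] [0.04 0.04 0.  ] -0.0003 [ 0.09  0.45 -0.18  0.94  0.    1.55]
clock: 17.77
ee_pos: [0.5796, 0.1297, 0.0221]
tcp_rot: [-0.0, 0.67, 0.742, -0.0]
wrist_force: [-0.1, -0.5, 0.1]
gripper_width: 0.0
```

View pics/s17.png

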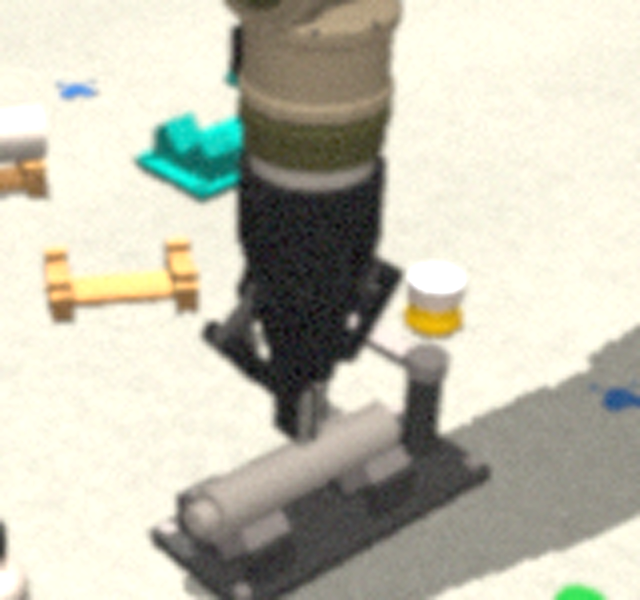

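The tips (305,437) are just above the middle of the barrel. I approach in 1 mm steps.

```bash
for i in 1 2 3; do python3 -m pendant '[{"translation":[0,0,-0.001],"rotation":[0,0,0],"claw":1.0},{"translation":[0,0,-0.001],"rotation":[0,0,0],"claw":1.0},{"translation":[0,0,-0.001],"rotation":[0,0,0],"claw":1.0}]' | egrep 'ee_pos|force'; done
```

```text
ee_pos: [0.5796, 0.1297, 0.021]
wrist_force: [0.3, -0.6, -0.4]
ee_pos: [0.5796, 0.1297, 0.02]
wrist_force: [0.2, -0.1, -0.7]
ee_pos: [0.5796, 0.1297, 0.019]
wrist_force: [-0.0, 0.4, 0.5]
```

```bash
python3 -m pendant '[{"translation":[0,0,-0.001],"rotation":[0,0,0],"claw":1.0},{"translation":[0,0,-0.001],"rotation":[0,0,0],"claw":1.0},{"translation":[0,0,-0.001],"rotation":[0,0,0],"claw":1.0}]' | egrep 'ee_pos|force'; python3 -m pendant '[{"translation":[0,0,-0.001],"rotation":[0,0,0],"claw":1.0},{"translation":[0,0,-0.001],"rotation":[0,0,0],"claw":1.0},{"translation":[0,0,-0.001],"rotation":[0,0,0],"claw":1.0}]' | egrep 'ee_pos|force'
```

```text
ee_pos: [0.5799, 0.1297, 0.0185]
wrist_force: [-1.5, -0.4, 2.8]
ee_pos: [0.58, 0.1298, 0.0184]
wrist_force: [-3.4, 0.1, 9.2]
```

Contact at ee z = 0.0185, and about 9 N of press. I average the reading, since the −x component runs along the barrel.

```bash
cat > avg.py <<'E'
from h import *
F=[]
for i in range(6):
    viewer.read_camera("scene");o=robot.get_obs();F.append(np.r_[o['wrist_force'],o['moment']])
print(np.mean(F,0).round(2),np.std(F,0).round(2),o['ee_pos'].round(4),round(float(o['clock']),2))
E
python3 avg.py;  python3 -m pendant '[{"translation":[-0.0004,0,0],"rotation":[0,0,0],"claw":1.0},{"translation":[-0.0004,0,0],"rotation":[0,0,0],"claw":1.0},{"translation":[-0.0004,0,0],"rotation":[0,0,0],"claw":1.0}]' | egrep 'ee_pos|force'; python3 avg.py
```

```text
[-2.9  -0.51  9.01 -0.09  0.62  0.  ] [0.46 0.37 0.43 0.04 0.01 0.01] [0.5799 0.1298 0.0184] 19.32
ee_pos: [0.5799, 0.1297, 0.0184]
wrist_force: [-2.0, -0.7, 9.2]
[-2.02 -0.03  8.34 -0.06  0.42  0.01] [0.48 0.34 0.36 0.02 0.02 0.03] [0.58   0.1298 0.0184] 19.87
```

```bash
python3 -m pendant '[{"translation":[-0.0004,0,-0.0002],"rotation":[0,0,0],"claw":1.0},{"translation":[-0.0008,0,-0.0004],"rotation":[0,0,0],"claw":1.0},{"translation":[-0.0008,0,-0.0004],"rotation":[0,0,0],"claw":1.0},{"translation":[-0.0008,0,-0.0004],"rotation":[0,0,0],"claw":1.0}]' | egrep 'ee_pos|force'; python3 avg.py; python3 snap.py pics/s18.png scene 170 90 220 200 3; python3 bm2.py .043 scene;python3 snap.py pics/s18t.png top 100 80 330 250 2.2;  python3 bm2.py .043 top
```

```text
ee_pos: [0.58, 0.1298, 0.0184]
wrist_force: [-1.2, -0.6, 8.7]
[-0.9  -0.44  8.87 -0.07  0.22  0.01] [0.61 0.38 0.28 0.03 0.04 0.02] [0.58   0.1297 0.0184] 20.5
20.55 [0.58   0.1297 0.0184] [0.001 0.67  0.742 0.001] [-1.61 -0.26  8.47] [-0.07  0.17  0.05] 0.0 [ 0.09  0.45 -0.19  0.92 -0.    1.55]
scene 742 473 lat -0.0014 yaw 5.56 z 0.0427 tilt -0.05 s [-0.065  -0.0647  0.0652  0.0663] neg side 212
20.6 [0.5799 0.1298 0.0183] [0.001 0.67  0.742 0.001] [-1.08 -0.6   8.28] [-0.12  0.23 -0.05] -0.0005 [ 0.09  0.45 -0.19  0.92 -0.    1.55]
top 247 147 lat -0.0054 yaw 2.17 z 0.0382 tilt -3.37 s [-0.0667 -0.0667  0.0546  0.0608] neg side 133
```

View pics/s18.png

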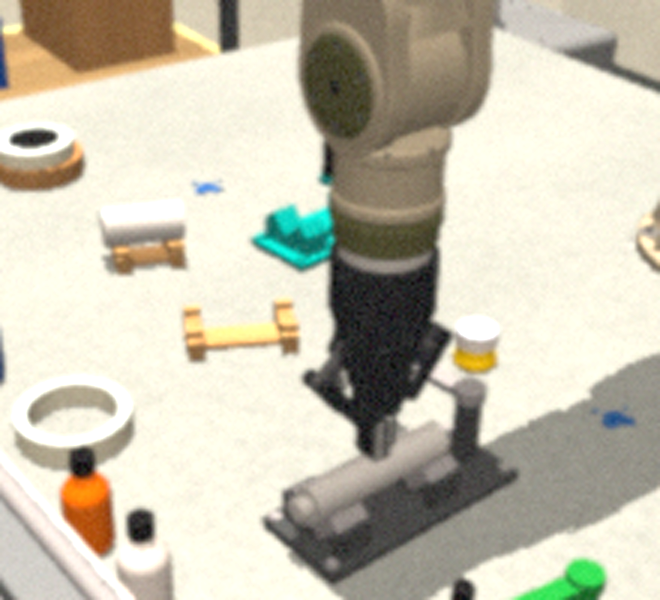

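View pics/s18t.png

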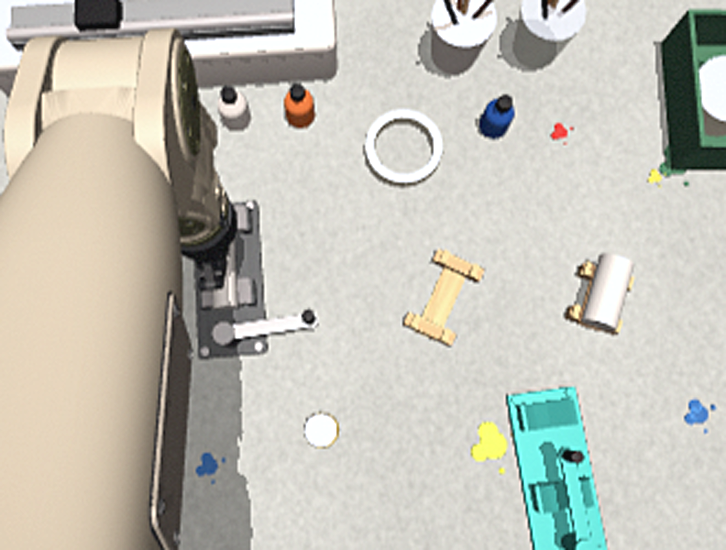

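All in place: lever open, barrel seated, bystanders unmoved (the top-camera fit is poor only because the arm hides most of the barrel). I trim the last 0.2 mm to bring the press to about 10 N.

```bash
python3 -m pendant '[{"translation":[-0.0004,0,-0.0003],"rotation":[0,0,0],"claw":1.0},{"translation":[-0.0004,0,-0.0003],"rotation":[0,0,0],"claw":1.0},{"translation":[-0.0004,0,-0.0003],"rotation":[0,0,0],"claw":1.0},{"translation":[-0.0004,0,-0.0003],"rotation":[0,0,0],"claw":1.0}]' | egrep 'ee_pos|force'; python3 avg.py; sleep 0; python3 avg.py
```

```text
ee_pos: [0.58, 0.1297, 0.0184]
wrist_force: [-2.1, -0.6, 9.3]
[-0.85 -0.34  9.89 -0.09  0.13 -0.01] [0.22 0.34 0.68 0.03 0.02 0.02] [0.58   0.1298 0.0183] 21.23
[-0.73 -0.25  9.81 -0.1   0.16 -0.01] [0.27 0.32 0.34 0.04 0.02 0.03] [0.58   0.1298 0.0184] 21.53
```

Steady at 9.8–9.9 N downward with about zero side load. I hand it in.

```bash
python3 -c "
from station import robot
print(robot.sign_off())"
```

```text
the job is handed in; nothing more can be done
None
```

The lever is open and the long barrel is seated in the V groove. The shut fingers press down on its top with about 10 N. I handed it in at about 21.5 s.

- **Lever:** I swung it round by its knob until it stopped, with about 10 N of reaction. Both cameras then showed it about 86° (1.5 rad) from the groove, and later pictures still show it open.
- **Barrel:** I gripped it at its middle, lifted it off its rest, laid it in the V and released it to settle. The axis is 42.7 mm above the table (43 expected) and level. Its direction is within 0.3° of the groove, and it is centred on the saddles to within about 1 mm.
- **Final press:** It averaged 9.8–9.9 N downward and steady. The sideways force across the groove was about 0.3 N, so both faces should be loaded alike. About 0.8 N acts along the barrel.
- **Everything else:** The pictures show the empty rest, the other bystanders in view and the look-alikes where they were. The brush was not in the last pictures; the arm did not go near it.

Two things disagreed:
- **Reported height:** The robot's reported tool height was about 41 mm lower than the cameras and contacts showed. I corrected for it throughout. The two contact heights fitted within about 2 mm.
- **Last top-camera fit:** I did not use it for the barrel, because the arm hid most of it. The final position comes from the scene camera.

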